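Change-over of the battery charging station

ROBOT

A 6-joint arm with a two-finger parallel gripper is mounted at the origin on the work surface. World frame = base frame: x ahead of the robot, y to its left, z up, the work surface at z = 0. Lengths are in m, angles in rad, forces in N, time in s.
With the tool pointing down it reaches from about 0.35 to 0.975 m from the base axis. Payload 4.9 kg.
Tool frame: the origin (TCP) lies midway between the tips of the shut fingers; the grasp point (between the pads) lies 19 mm behind it; y points along the fingers, z is the direction in which the jaws open and shut, and the axes are right-handed (so a half turn about y gives the same grasp; the last joint's range is limited). The gripper opens to 85 mm and grips with 20 to 120 N. Pads are 22 mm wide; open, the fingers measure 114 mm over their backs; the gripper's body (76 mm by 85 mm) begins 54 mm behind the grasp point. The pads swing forward as they close: fully open they stand 13 mm farther back than shut.
Start: joints at [-1.359, 0.053, 1.613, -0, 1.476, -0.119], TCP at [0.203, -0.591, 0.231] pointing down, gripper open.
Joint ranges: [-3.01, 3.01], [-1.01, 2.22], [0.06, 2.58], [-1.02, 4.17], [0.09, 2.62], [-3.14, 3.14]. Speed limits (rad/s): [2.57, 2.57, 3.14, 3.14, 3.14, 3.14].

INTERFACE

Orientations are given as a unit quaternion [w, x, y, z].
In Python, from plant import * gives the robot as it stands.
- The arm moves only by the shell command python3 -m crank 'ROWS'. ROWS is JSON, a list that holds one entry, the list of rows, each a list of 5 numbers: the gripper command: -1 is shut, 1 is fully open, values between are in proportion, then the shift along the tool's x, y, z in cm, then the turn about the tool's y in degrees. In form: [[[jaw, dx, dy, dz, twist], ...]]. A call has 1 to 8 rows; each row shifts and turns the commanded pose from where the row before left it, along the tool's axes as they then stand; what a row does not reach is not made up. A row lasts 1/8 s, in which the tool goes at most 62.5 mm and 10.7 degrees, less where a joint would pass 70% of its speed; a pose out of reach is approached as far as the arm can. A call with a gripper value outside its range is refused whole. The fingers move at their own pace and stop on an object; the grip force is fixed at half the most. Time passes only in rows, so rows that do not move let the fingers close. It gives the time, the measured TCP pose, the force and the opening at its end, in the units of the state.
- state(): the state, without advancing time (a new reading comes with each control period).
- grab_frame(name): name is "side" or "top"; returns a dict with "frame" (480x640x3 uint8, red, green, blue), "fx", "fy", "cx", "cy" (pixels), "pose" (4x4, takes a point from camera to world coordinates). Camera axes: x right, y up, looking along -z (the intrinsics and any distortion apply to the point x, -y, -z); pixel columns grow to the right and rows downward; lengths in m; the calibration is good to about 2 mm. A picture is of the moment at which its call begins. There is no depth.
- job_done(): hands the job in, once; it reports no verdict.
The state is a dict: "time": time; "joint_pos": joint angles; "joint_vel": joint speeds; "joint_efforts": joint torques, N m; "tool_pos": TCP position; "tool_rot": TCP orientation; "contact_force": force on the tool from outside, world axes, zero at the start; "ft_torque": the same for the moment, N m; "gripper_width": opening from 0.0 (shut) to 1.0 (fully open).
Only numpy, scipy, OpenCV 4.12 (cv2) and the standard library are available. Lean on these libraries where they do the work, as an engineer would, in place of code of your own. Each camera call takes 0.05 s, during which the arm holds its last target.

TASK

The packs on the desk charger are full. First switch the charger off by turning its dial fully anticlockwise, then pull all the battery packs up out of their wells and put them in the blue tray, standing or lying. When all are in the tray, turn the dial clockwise until its pointer points exactly at the steel index clip, and then press the start button all the way down and let go; do not knock over the mug.

Things in the scene. Friction and masses are not known exactly. Their poses are not given: they have to be found in the camera images.
- charger: grey charging station fixed to the desk, 210 x 220 mm; origin on the desk under its centre. Four open black wells in a row at local x = 50, y = 69, 23, -23, -69 mm, each 24 (x) by 42 mm (y) inside, floor 16 mm and rim 62 mm above the desk. At its -x side a console, top 50 mm above the desk, with the dial (local x = -55, y = 35 mm) and start button
- dial (a joint): dial angle in rad: 0 = fully anticlockwise at its stop = off (the pointer then points along the charger's -x, at the one wide white tick); grows as the dial is turned clockwise seen from above, to 4.2. Stays where it is left; turns with about 0.04 N m
- dial_grip (a point): point on the dial's upright axis at the height to grip, 29 mm above the console. The dial is a black disc of 60 mm diameter, 8 mm high, that carries an upright bar grip 50 mm long, 14 mm thick, its top 38 mm above the console; a white line on the bar and on the disc runs to the pointing end
- dial_tip (a point): the pointer's tip: 32 mm from the dial's axis, 6 mm above the console, in line with the bar at its end with the white line; turns with the dial
- index_mark (a point): tip of the steel index clip (16 x 8 x 6 mm) fixed beside the dial at the edge of the scale, at a different angle each time, 1.6 to 3.3 rad clockwise of off: this is the point, 32 mm from the dial's axis, where the pointer's tip must come
- start (a joint): travel of the start button in m: 0 = up, 0.006 = fully down, which takes 4 N; springs back
- start_top (a point): centre of the top of the round start button, white, 28 mm across, on the console at local x = -55, y = -68 mm of the charger; it is pressed straight down
- tray: loose blue open tray, 210 mm (its x) by 150 mm (its y), 45 mm high, walls and floor 4 mm, 0.6 kg; origin at the centre of its underside, z up
- mug: white mug, 82 mm across, 95 mm high, at the side of the desk; a bystander; origin at the centre of its underside
- pack0: battery pack of two by three cells, black with brass ends, a block 17 mm (its x) by 34 mm (its y) by 100 mm (its z), about 0.1 kg; origin at its middle. It stands upright in one of the four wells with 54 mm of it above the rim, its axes parallel to the charger's. Two to four packs are there, in any of the wells
- pack1: battery pack of two by three cells, black with brass ends, a block 17 mm (its x) by 34 mm (its y) by 100 mm (its z), about 0.1 kg; origin at its middle. It stands upright in one of the four wells with 54 mm of it above the rim, its axes parallel to the charger's. Two to four packs are there, in any of the wells
- pack2: battery pack of two by three cells, black with brass ends, a block 17 mm (its x) by 34 mm (its y) by 100 mm (its z), about 0.1 kg; origin at its middle. It stands upright in one of the four wells with 54 mm of it above the rim, its axes parallel to the charger's. Two to four packs are there, in any of the wells
- pack3: battery pack of two by three cells, black with brass ends, a block 17 mm (its x) by 34 mm (its y) by 100 mm (its z), about 0.1 kg; origin at its middle. It stands upright in one of the four wells with 54 mm of it above the rim, its axes parallel to the charger's. Two to four packs are there, in any of the wells
Mind the look-alikes: they are no part of the job. Leave any purple look-alike of the pack2 alone. What is shaped like the pack3 but orange is not meant.

How it is judged:
On the way, in this order (a step that is already met when the one before it is completed fails the run):
1. the dial is off, fully anticlockwise (within 0.12 rad of its stop) (value of joint dial below 0.12 rad), for 0.2 s.
2. every pack is in the tray, released, with the dial still off (x of pack0 in the frame of tray between -0.101 and 0.101 m and y of pack0 in the frame of tray between -0.071 and 0.071 m and z of pack0 in the frame of tray between 0 and 0.075 m and linear speed of each of pack0, pack1, pack2, pack3 below 0.05 m/s and contact force between each of pack0, pack1, pack2, pack3 and the arm below 0.2 N and contact force between each of pack0, pack1, pack2, pack3 and the fingers below 0.2 N and x of pack1 in the frame of tray between -0.101 and 0.101 m and y of pack1 in the frame of tray between -0.071 and 0.071 m and z of pack1 in the frame of tray between 0 and 0.075 m and x of pack2 in the frame of tray between -0.101 and 0.101 m and y of pack2 in the frame of tray between -0.071 and 0.071 m and z of pack2 in the frame of tray between 0 and 0.075 m and x of pack3 in the frame of tray between -0.101 and 0.101 m and y of pack3 in the frame of tray between -0.071 and 0.071 m and z of pack3 in the frame of tray between 0 and 0.075 m and value of joint dial below 0.2 rad), for 0.2 s.
3. the dial's pointer is at the index clip (tip within 3.5 mm of the mark) and at rest (distance between dial_tip and index_mark below 0.0035 m and velocity of joint dial between -0.1 and 0.1 rad/s), for 0.3 s.
4. the start button is pressed down (over 4.5 of its 6 mm) with the dial at the index (value of joint start above 0.0045 m and distance between dial_tip and index_mark below 0.0035 m), for 0.05 s.
At the end, for the whole second after the job is handed in: Every pack present is in the tray: its middle between the tray's walls and less than 75 mm above the tray's underside, at rest and released; the tray is level; the dial's pointer tip is within 3.5 mm of the index mark and at rest; the start button is up again (all of step 3 and x of pack0 in the frame of tray between -0.101 and 0.101 m and y of pack0 in the frame of tray between -0.071 and 0.071 m and z of pack0 in the frame of tray between 0 and 0.075 m and linear speed of each of pack0, pack1, pack2, pack3 below 0.05 m/s and contact force between each of pack0, pack1, pack2, pack3 and the arm below 0.2 N and contact force between each of pack0, pack1, pack2, pack3 and the fingers below 0.2 N and x of pack1 in the frame of tray between -0.101 and 0.101 m and y of pack1 in the frame of tray between -0.071 and 0.071 m and z of pack1 in the frame of tray between 0 and 0.075 m and x of pack2 in the frame of tray between -0.101 and 0.101 m and y of pack2 in the frame of tray between -0.071 and 0.071 m and z of pack2 in the frame of tray between 0 and 0.075 m and x of pack3 in the frame of tray between -0.101 and 0.101 m and y of pack3 in the frame of tray between -0.071 and 0.071 m and z of pack3 in the frame of tray between 0 and 0.075 m and angle between tray's own z axis and vertical below 0.2 rad and value of joint start below 0.0015 m); the robot touches nothing.
It fails at once if the mug is knocked over (tilted more than 0.5 rad) (angle between mug's own z axis and vertical above 0.5 rad).
Of pack0, pack1, pack2, pack3 only 2 to 4 are there at a start; the rules pass over those that are not, and their reading is None.
At some moment in a run one of tray may be knocked a few centimetres aside while the robot is not near it.
Once in a run the grip may slacken for a moment while it holds something.
It also fails if it takes over 210 s, if anything falls off the work surface, if the arm or the gripper's body presses on something with over 40 N, if the wrist force passes 120 N, or if a joint passes its speed limit or range.

## Working session

There is one attempt and no reset: what is moved stays moved. The work goes in short steps, Python scripts to look and compute and a shell command to move; the robot and the scene stay as the last step left them, time stands still between calls to the robot, and variables do not carry over. Pictures are saved under pics/ and viewed, and the job is handed in when it is done.

```bash
ls; mkdir -p pics
python3 - <<'E'
from plant import *
import cv2,numpy as np
print(state())
for n in("side","top"):
    f=grab_frame(n); cv2.imwrite(f"pics/{n}0.png",f["frame"][:,:,::-1]); print(n,{k:(v if k!="pose" else np.round(v,4).tolist()) for k,v in f.items() if k!="frame"})
E
```

```text
pics
{'time': 0.0, 'joint_pos': array([-1.35900631e+00,  5.33631313e-02,  1.61429739e+00, -1.01208708e-05,
        1.47599455e+00, -1.19028796e-01]), 'joint_vel': array([ 2.05913199e-03,  2.45658169e-05, -1.02646950e-03,  1.47722294e-03,
        1.54105909e-03, -2.42685755e-04]), 'joint_efforts': array([ 1.03076782e-03, -3.93674040e+01, -3.70179749e+01, -8.42919394e-05,
        6.90784946e-03, -1.39085509e-05]), 'tool_pos': array([ 0.20285969, -0.59050327,  0.2300571 ]), 'tool_rot': array([ 0.1163924 , -0.11646713,  0.6981833 , -0.69672685]), 'contact_force': array([ 0.23770584, -0.41238948,  0.01625674]), 'ft_torque': array([ 0.04202513,  0.01243157, -0.02806447]), 'gripper_width': 1.0006575641588575}
side {'fx': 536.6992654128638, 'fy': 536.6992654128638, 'cx': 320.84672705799727, 'cy': 240.83092327941208, 'pose': [[0.9742, 0.1802, -0.1362, 0.4413], [-0.2251, 0.7245, -0.6515, -0.6385], [-0.0188, 0.6653, 0.7463, 0.8866], [0.0, 0.0, 0.0, 1.0]]}
top {'fx': 578.762838077979, 'fy': 578.762838077979, 'cx': 323.2002007505822, 'cy': 239.06217514716022, 'pose': [[-0.009, 0.9944, -0.1049, 0.4806], [-0.9999, -0.0102, -0.0112, 0.0898], [-0.0123, 0.1048, 0.9944, 1.4269], [0.0, 0.0, 0.0, 1.0]]}
```

View pics/side0.png

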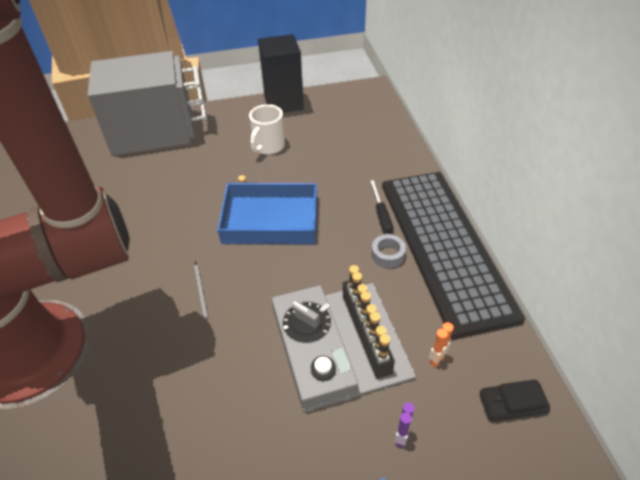

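View pics/top0.png

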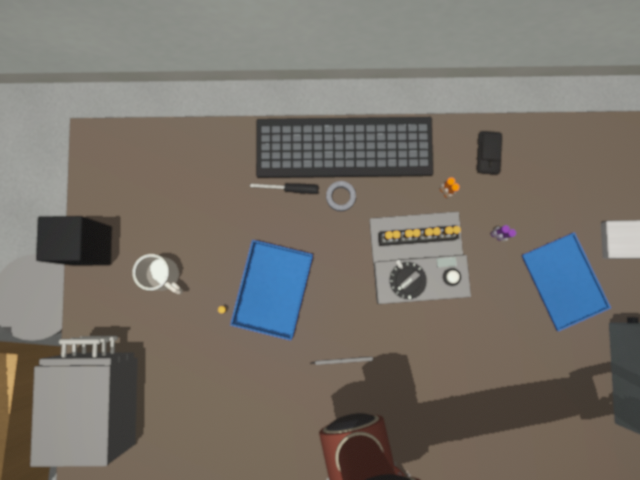

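Run:
```python
import cv2,numpy as np
t=cv2.imread("pics/top0.png");s=cv2.imread("pics/side0.png")
a=cv2.resize(t[205:310,360:480],None,fx=6,fy=5.6,interpolation=cv2.INTER_CUBIC);cv2.imwrite("pics/c1.png",a)
b=cv2.resize(s[250:410,265:465],None,fx=4,fy=3.7,interpolation=cv2.INTER_CUBIC);cv2.imwrite("pics/c2.png",b)
c=np.hstack([cv2.resize(t[230:350,220:330],(400,436)),cv2.resize(t[220:340,510:620],(400,436))]);cv2.imwrite("pics/c3.png",c)
```

```text
(no output)
```

View pics/c1.png

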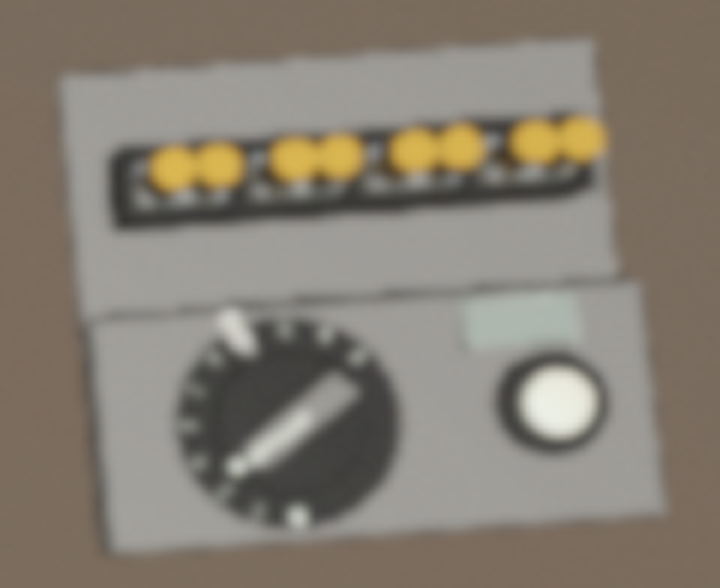

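View pics/c2.png

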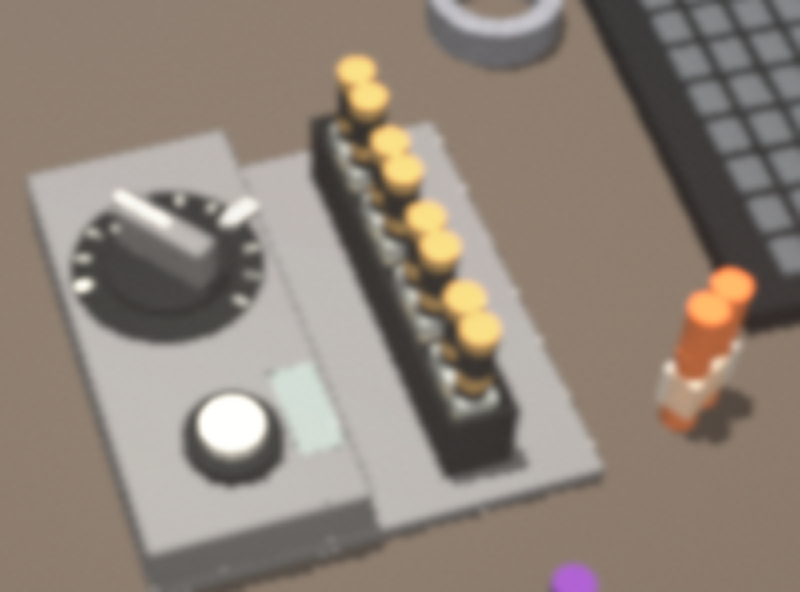

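View pics/c3.png

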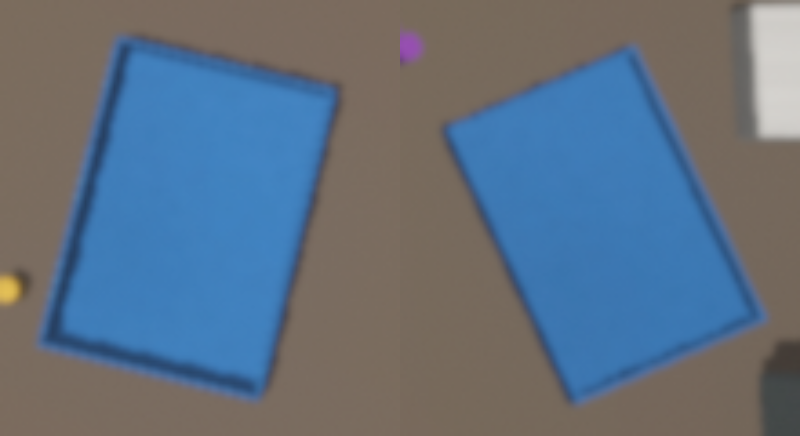

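```bash
cat > h.py <<'E'
from plant import *
import cv2,numpy as np
def unproj(f,u,v,z):
    P=np.array(f["pose"]);d=P[:3,:3]@np.array([(u-f["cx"])/f["fx"],-(v-f["cy"])/f["fy"],-1]);o=P[:3,3]
    return o+d*(z-o[2])/d[2]
def proj(f,p):
    P=np.array(f["pose"]);q=P[:3,:3].T@(np.array(p)-P[:3,3]);return np.array([f["cx"]+f["fx"]*q[0]/-q[2],f["cy"]+f["fy"]*q[1]/q[2]])
def save(n,name,box=None,sc=1):
    f=grab_frame(n);im=f["frame"][:,:,::-1]
    if box: x0,y0,x1,y1=box; im=cv2.resize(im[y0:y1,x0:x1],None,fx=sc,fy=sc,interpolation=cv2.INTER_CUBIC)
    cv2.imwrite("pics/"+name,im);return f
E
python3 - <<'E'
from h import *
f=grab_frame("top")
T=f["frame"].astype(int)
# blue mask rects
m=((T[:,:,2]>T[:,:,0]+35)&(T[:,:,2]>90)&(T[:,:,2]>T[:,:,1]+20)).astype(np.uint8)
n,l,st,c=cv2.connectedComponentsWithStats(m)
for i in range(1,n):
    if st[i,4]>800:
        pts=np.argwhere(l==i)[:,::-1].astype(np.float32)
        for z in(0.045,0.02):
            w=np.array([unproj(f,u,v,z)[:2] for u,v in pts],np.float32)
            r=cv2.minAreaRect(w*1000);print(st[i],z,r)
        print(cv2.boxPoints(cv2.minAreaRect(pts)).tolist())
# bases of charger
q=lambda x,y:(360+x/6,205+y/5.6)
for nm,px,z in[("A",(112,552),.05),("B",(665,513),.05),("C",(640,283),.05),("dialdisc",(288,423),.058),("tick",(298,516),.051),("clip_out",(230,315),.055),("clip_in",(248,350),.055),("tip",(237,467),.08),("btn",(556,402),.058)]:
    print(nm,unproj(f,*q(*px),z).round(4))
for a in[((175,168),(222,163)),((297,158),(341,156)),((413,150),(461,147)),((535,141),(582,138))]:
    print(unproj(f,*q(*np.mean(a,axis=0)),.116).round(4))
s=grab_frame("side");g=lambda x,y:(265+x/4,250+y/3.7)
for a in[((356,72),(369,97)),((390,141),(403,171)),((427,217),(440,248)),((465,300),(480,330))]:
    print(unproj(s,*g(*np.mean(a,axis=0)),.116).round(4))
for nm,px,z in[("btn",(232,426),.06),("tick",(84,286),.05),("clipin",(225,220),.056),("clipout",(258,204),.056)]:
    print(nm,unproj(s,*g(*px),z).round(4))
E
```

```text
[ 522  233   89   98 4954] 0.045 ((520.527099609375, -468.63177490234375), (197.36875915527344, 140.22019958496094), 22.829301834106445)
[ 522  233   89   98 4954] 0.02 ((521.2493896484375, -478.7340087890625), (200.9392852783203, 142.75686645507812), 22.82928466796875)
[[521.051025390625, 254.85836791992188], [574.1700439453125, 229.86117553710938], [610.679931640625, 307.4447326660156], [557.5609130859375, 332.4419250488281]]
[ 231  240   82  100 5689] 0.045 ((507.88995361328125, 229.73492431640625), (152.4188690185547, 211.37896728515625), 75.76715087890625)
[ 231  240   82  100 5689] 0.02 ((508.3836669921875, 232.2665557861328), (155.1761932373047, 215.20294189453125), 75.76714324951172)
[[229.5294952392578, 324.8823547363281], [251.17652893066406, 238.2941436767578], [313.294189453125, 253.82357788085938], [291.64715576171875, 340.41180419921875]]
A [ 0.4713 -0.0243  0.05  ]
B [ 0.4857 -0.2419  0.05  ]
C [ 0.583  -0.2355  0.05  ]
dialdisc [ 0.5247 -0.0937  0.058 ]
tick [ 0.4858 -0.0976  0.051 ]
clip_out [ 0.5706 -0.0723  0.055 ]
clip_in [ 0.5557 -0.0791  0.055 ]
tip [ 0.506  -0.0706  0.08  ]
btn [ 0.5325 -0.1989  0.058 ]
[ 0.6276 -0.0546  0.116 ]
[ 0.6306 -0.1003  0.116 ]
[ 0.6336 -0.145   0.116 ]
[ 0.6368 -0.1911  0.116 ]
[ 0.6259 -0.0573  0.116 ]
[ 0.6288 -0.1029  0.116 ]
[ 0.6321 -0.1487  0.116 ]
[ 0.635 -0.195  0.116]
btn [ 0.5316 -0.1953  0.06  ]
tick [ 0.4844 -0.0992  0.05  ]
clipin [ 0.555  -0.0804  0.056 ]
clipout [ 0.5723 -0.0745  0.056 ]
```

```bash
cat >> h.py <<'E'
from scipy.spatial.transform import Rotation as R
C=np.array([0.5815,-0.1281]);YAW=0.0663
def ch(x,y,z):
    c,s=np.cos(YAW),np.sin(YAW);return np.array([C[0]+c*x-s*y,C[1]+s*x+c*y,z])
def tool():
    s=state();q=s["tool_rot"];return s["tool_pos"],R.from_quat([q[1],q[2],q[3],q[0]]).as_matrix(),s
def goto(p,jawdeg=None,order="twist first"):
    """rows needed: twist (deg) first, then the shift in the then-standing tool axes (cm)"""
    t,M,s=tool()
    a=np.degrees(np.arctan2(M[1,2],M[0,2])); tw=0
    if jawdeg is not None:
        tw=-((jawdeg-a+90)%180-90)
    d=np.array(p)-t
    M2=M@R.from_rotvec([0,np.radians(tw),0]).as_matrix()
    print("t",round(s["time"],2),"tcp",t.round(4),"jawdeg",a.round(1),"j6",s["joint_pos"][5].round(2),"y",M[:,1].round(3),"w",round(s["gripper_width"],3),"F",s["contact_force"].round(1))
    print("twist",round(tw,1),"shift after twist cm",(M2.T@d*100).round(2)," before twist",(M.T@d*100).round(2))
E
python3 - <<'E'
from h import *
D=ch(-.055,.035,.066);print(D,ch(-.055,-.068,.06))
goto([D[0],D[1],.16],127.+90)
E
```

```text
[ 0.52430204 -0.09682073  0.066     ] [ 0.53112594 -0.19959443  0.06      ]
t 0.2 tcp [ 0.2029 -0.5907  0.2305] jawdeg -71.0 j6 -0.12 y [-0.     0.001 -1.   ] w 1.003 F [ 0.3 -0.2 -0.2]
twist 72.0 shift after twist cm [ 20.09   7.11 -55.38]  before twist [-46.44   7.11 -36.26]
```

```bash
python3 -m crank '[[[1,0,0,0,9],[1,0,0,0,9],[1,0,0,0,9],[1,0,0,0,9],[1,0,0,0,9],[1,0,0,0,9],[1,0,0,0,9],[1,0,0,0,9]]]'
python3 -m crank '[[[1,2,0,-5.5,0],[1,2,0,-5.5,0],[1,2,0,-5.5,0],[1,2,0,-5.5,0],[1,2,0,-5.5,0],[1,2,0,-5.5,0],[1,2,0,-5.5,0],[1,2,0,-5.5,0]]]'
python3 - <<'E'
from h import *
D=ch(-.055,.035,.066)
goto([D[0],D[1],.16],127.+90)
E
```

```text
time: 1.2
tool_pos: [0.203, -0.5909, 0.2309]
tool_rot: [-0.318, 0.317, 0.632, -0.632]
contact_force: [0.4, 0.1, 0.2]
gripper_width: 1.004
time: 2.2
tool_pos: [0.4591, -0.197, 0.2313]
tool_rot: [0.316, -0.316, -0.633, 0.633]
contact_force: [-0.2, -0.8, -0.2]
gripper_width: 1.001
t 2.2 tcp [ 0.4591 -0.197   0.2313] jawdeg -143.1 j6 1.94 y [ 0. -0. -1.] w 1.001 F [-0.2 -0.8 -0.2]
twist -0.1 shift after twist cm [  4.08   7.13 -11.23]  before twist [  4.09   7.13 -11.23]
```

```bash
python3 -m crank '[[[1,2,0,-5.6,0],[1,2.1,0,-5.6,0],[1,0,3.5,0,0],[1,0,3.6,0,0],[1,0,0,0,0]]]'
python3 - <<'E'
from h import *
D=ch(-.055,.035,.066)
goto([D[0],D[1],.066],127.+90)
save("side","s1.png",(230,220,470,400),3.3)
E
```

```text
time: 2.82
tool_pos: [0.5209, -0.0976, 0.1566]
tool_rot: [0.318, -0.313, -0.632, 0.633]
contact_force: [-0.6, -0.4, 0.9]
gripper_width: 1.0
t 2.83 tcp [ 0.5209 -0.0976  0.1566] jawdeg -143.0 j6 2.17 y [-0.007  0.002 -1.   ] w 1.0 F [-0.6 -0.4  0.9]
twist -0.0 shift after twist cm [-0.2   9.06 -0.36]  before twist [-0.2   9.06 -0.36]
```

View pics/s1.png

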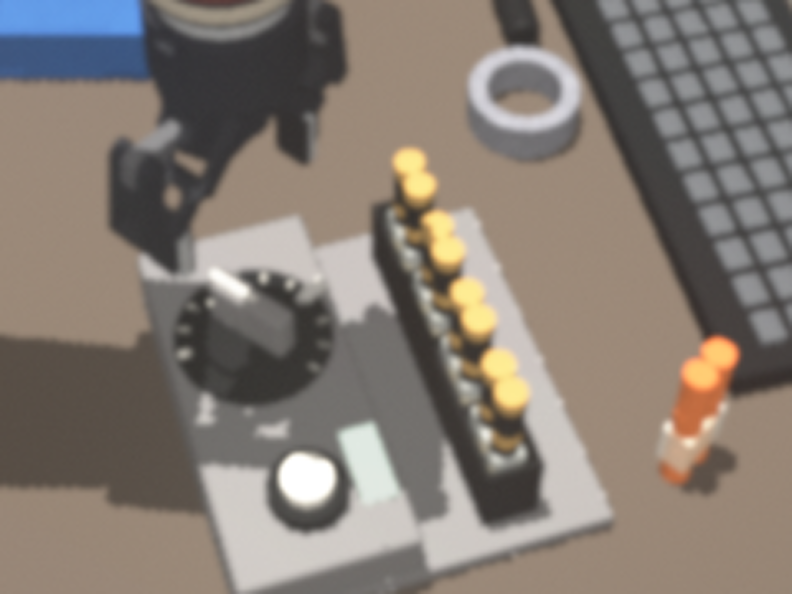

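The gripper hangs over the dial with the jaws straddling the bar (bar around crop (255,310)); I go down and grip.

```bash
python3 -m crank '[[[1,-0.1,3,-0.15,0],[1,0,3,-0.15,0],[1,0,2,0,0],[1,0,1,0,0],[1,0,0,0,0]]]'
python3 - <<'E'
from h import *
D=ch(-.055,.035,.066)
goto([D[0],D[1],.066],127.+90)
E
python3 -m crank '[[[0.3,0,0,0,0],[-0.2,0,0,0,0],[-0.6,0,0,0,0],[-1,0,0,0,0],[-1,0,0,0,0],[-1,0,0,0,0],[-1,0,0,0,0]]]'
```

```text
time: 3.5
tool_pos: [0.5264, -0.0978, 0.0705]
tool_rot: [-0.316, 0.316, 0.633, -0.633]
contact_force: [-0.1, -0.1, 0.7]
gripper_width: 0.999
t 3.5 tcp [ 0.5264 -0.0978  0.0705] jawdeg -143.1 j6 2.17 y [-0.  0. -1.] w 0.999 F [-0.1 -0.1  0.7]
twist -0.1 shift after twist cm [0.2  0.45 0.11]  before twist [0.2  0.45 0.11]
time: 4.38
tool_pos: [0.5265, -0.0977, 0.0708]
tool_rot: [-0.316, 0.316, 0.633, -0.633]
contact_force: [-1.2, 0.7, 4.8]
gripper_width: 0.144
```

```bash
python3 -m crank '[[[-1,0,0,0,-8],[-1,0,0,0,-8],[-1,0,0,0,-8],[-1,0,0,0,-8],[-1,0,0,0,-8],[-1,0,0,0,-8],[-1,0,0,0,-7],[-1,0,0,0,0]]]'
python3 - <<'E'
from h import *
goto(ch(-.055,.035,.066)); print(state()["ft_torque"])
E
python3 -m crank '[[[-1,0,0,0,-2],[-1,0,0,0,-1],[-1,0,0,0,0]]]'
python3 - <<'E'
from h import *
goto(ch(-.055,.035,.066)); print(state()["ft_torque"])
save("side","s2.png",(260,250,420,410),3.7)
E
```

```text
time: 5.38
tool_pos: [0.5272, -0.0961, 0.0708]
tool_rot: [0.013, -0.011, 0.708, -0.706]
contact_force: [1.1, 5.3, 4.4]
gripper_width: 0.143
t 5.38 tcp [ 0.5272 -0.0961  0.0708] jawdeg -88.0 j6 1.21 y [ 0.002  0.003 -1.   ] w 0.143 F [1.1 5.3 4.4]
twist 0 shift after twist cm [0.29 0.48 0.06]  before twist [0.29 0.48 0.06]
[ 0.97017204 -0.17988403  0.08027802]
time: 5.75
tool_pos: [0.5272, -0.096, 0.0708]
tool_rot: [0.03, -0.028, 0.708, -0.705]
contact_force: [1.1, 5.6, 5.1]
gripper_width: 0.143
t 5.75 tcp [ 0.5272 -0.096   0.0708] jawdeg -85.2 j6 1.16 y [ 0.002  0.004 -1.   ] w 0.143 F [1.1 5.6 5.1]
twist 0 shift after twist cm [0.3  0.48 0.06]  before twist [0.3  0.48 0.06]
[ 0.99447123 -0.09681826 -0.95660993]
```

View pics/s2.png

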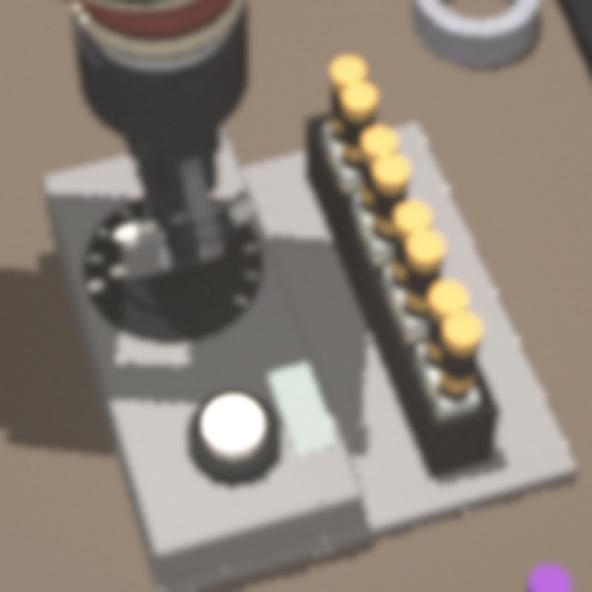

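```bash
python3 -m crank '[[[0.2,0,0,0,0],[0.6,0,0,0,0],[1,0,0,0,0],[1,0,-3,0,0],[1,0,-6,0,0],[1,0,-6,0,0],[1,0,0,0,0]]]'
python3 -m crank '[[[1,0,0,0,-10],[1,0,0,0,-10],[1,0,0,0,-10],[1,0,0,0,-10],[1,0,0,0,-10],[1,0,0,0,-10],[1,0,0,0,-10],[1,0,0,0,-10]]]'
python3 - <<'E'
from h import *
p=ch(.05,.069,.076);print(p); goto(p,3.8)
save("side","s3.png",(260,250,420,410),3.7)
save("top","t3.png",(200,200,500,350),2.6)
E
```

```text
time: 6.68
tool_pos: [0.5295, -0.0989, 0.2275]
tool_rot: [-0.035, 0.026, -0.705, 0.708]
contact_force: [-0.1, 0.1, -0.3]
gripper_width: 0.997
time: 7.68
tool_pos: [0.5256, -0.0976, 0.2187]
tool_rot: [0.479, -0.479, 0.521, -0.52]
contact_force: [-0.1, 1.0, 1.4]
gripper_width: 0.996
[ 0.6268188  -0.05593902  0.076     ]
t 7.67 tcp [ 0.5256 -0.0976  0.2187] jawdeg -4.7 j6 -0.24 y [-0.002  0.001 -1.   ] w 0.996 F [-0.1  1.   1.4]
twist -8.5 shift after twist cm [-3.47 14.25 10.4 ]  before twist [-4.98 14.25  9.77]
```

View pics/s3.png

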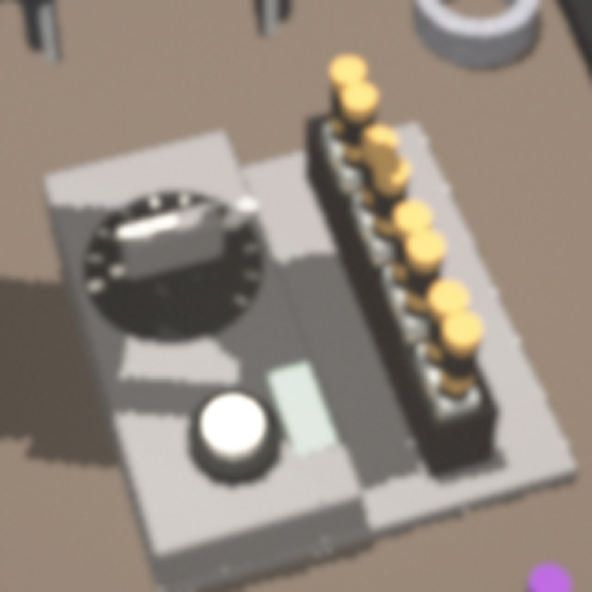

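View pics/t3.png

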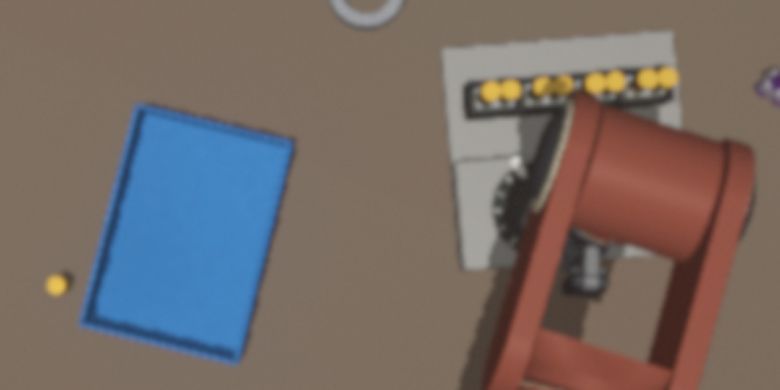

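Run:
```python
from h import *
s=grab_frame("side")
for a in(0,.12,.25):
  for r,z in((.032,.056),(.025,.088),(.025,.058)):
    print(a,r,z,((proj(s,ch(-.055-r*np.cos(a),.035+r*np.sin(a),z))-[260,250])*3.7).round(0))
```

```text
0 0.032 0.056 [111. 276.]
0 0.025 0.088 [121. 235.]
0 0.025 0.058 [125. 270.]
0.12 0.032 0.056 [110. 269.]
0.12 0.025 0.088 [120. 230.]
0.12 0.025 0.058 [124. 265.]
0.25 0.032 0.056 [109. 262.]
0.25 0.025 0.088 [119. 225.]
0.25 0.025 0.058 [123. 259.]
```

The dial bar end at crop (120,235) agrees with the projection for angle 0, so the charger is off. Now the first pack (the end nearest to the tray).

```bash
python3 -m crank '[[[1,0,0,0,-8.5],[1,-1.2,0,3.5,0],[1,-1.2,0,3.5,0],[1,-1.1,0,3.4,0],[1,0,0,0,0],[1,0,0,0,0]]]'
python3 - <<'E'
from h import *
p=ch(.05,.069,.076); goto(p,3.8)
save("side","s4.png",(260,220,420,380),3.7)
E
```

```text
time: 8.57
tool_pos: [0.6273, -0.0565, 0.2195]
tool_rot: [-0.514, 0.515, -0.485, 0.485]
contact_force: [0.6, -0.6, -0.5]
gripper_width: 1.002
t 8.57 tcp [ 0.6273 -0.0565  0.2195] jawdeg 3.4 j6 -0.27 y [-0.002  0.    -1.   ] w 1.002 F [ 0.6 -0.6 -0.5]
twist -0.4 shift after twist cm [-0.06 14.35 -0.02]  before twist [-0.06 14.35 -0.02]
```

View pics/s4.png

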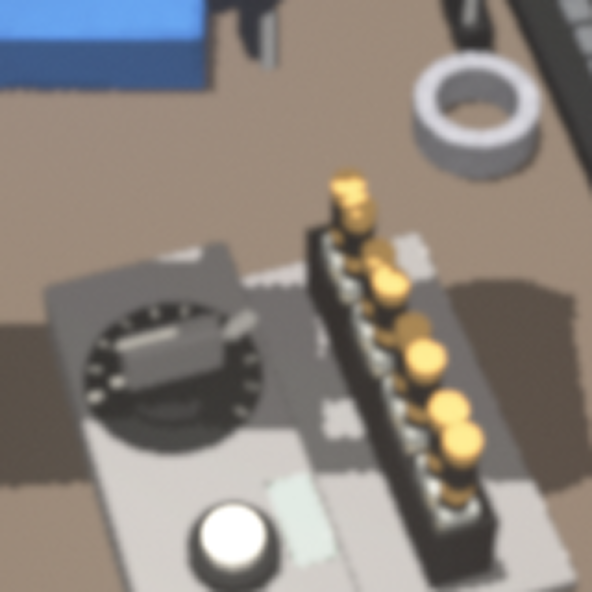

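```bash
python3 -m crank '[[[1,0,5,0,0],[1,-0.05,4,0,0],[1,0,3,0,0],[1,0,2.3,0,0],[1,0,0,0,0],[1,0,0,0,0]]]'
python3 -m crank '[[[0.3,0,0,0,0],[-0.3,0,0,0,0],[-1,0,0,0,0],[-1,0,0,0,0],[-1,0,0,0,0],[-1,0,0,0,0],[-1,0,0,0,0]]]'
python3 - <<'E'
from h import *
p=ch(.05,.069,.076); goto(p,3.8)
save("side","s5.png",(260,220,420,380),3.7)
E
```

```text
time: 9.38
tool_pos: [0.6283, -0.0564, 0.0787]
tool_rot: [0.515, -0.514, 0.484, -0.485]
contact_force: [0.9, 0.3, 1.2]
gripper_width: 0.996
time: 10.25
tool_pos: [0.6282, -0.056, 0.0777]
tool_rot: [0.515, -0.515, 0.485, -0.485]
contact_force: [-0.5, 0.2, 2.7]
gripper_width: 0.194
t 10.25 tcp [ 0.6282 -0.056   0.0777] jawdeg 3.5 j6 -0.27 y [ 0.001 -0.    -1.   ] w 0.194 F [-0.5  0.2  2.7]
twist -0.3 shift after twist cm [-0.01  0.16 -0.14]  before twist [-0.01  0.16 -0.14]
```

View pics/s5.png

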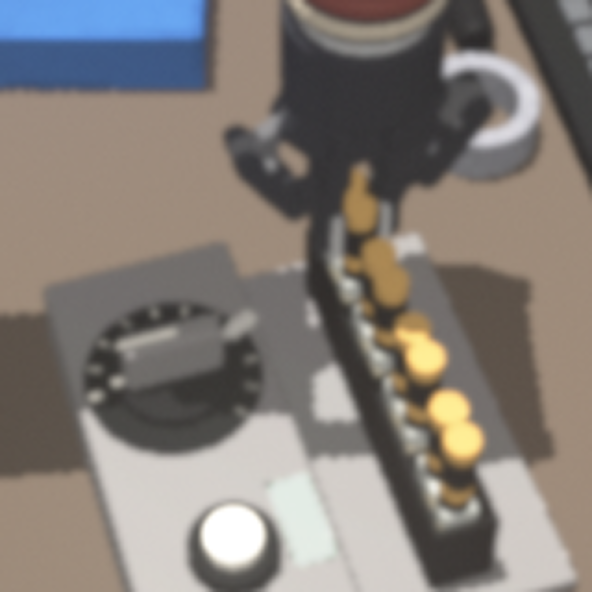

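```bash
cat >> h.py <<'E'
TC=np.array([0.508,0.230]);TA=-14.23
def tr(u,v,z):
    a=np.radians(TA);return np.array([TC[0]+u*np.cos(a)-v*np.sin(a),TC[1]+u*np.sin(a)+v*np.cos(a),z])
def seetray():
    f=grab_frame("top");T=f["frame"].astype(int)
    m=((T[:,:,2]>T[:,:,0]+35)&(T[:,:,2]>90)&(T[:,:,2]>T[:,:,1]+20)).astype(np.uint8); m[:,480:]=0
    n,l,st,c=cv2.connectedComponentsWithStats(m)
    for i in range(1,n):
        if st[i,4]>400:
            w=np.array([unproj(f,u,v,.045)[:2] for v,u in np.argwhere(l==i)],np.float32)
            print("tray",cv2.minAreaRect(w*1000),st[i,4])
    return f
E
python3 -m crank '[[[-1,0,-1,0,0],[-1,0,-2,0,0],[-1,0,-4,0,0],[-1,0,-5,0,0],[-1,0,-3,0,0],[-1,0,0,0,0]]]'
python3 - <<'E'
from h import *
goto(tr(.05,.032,.068),TA)
save("side","s6.png",(260,220,420,380),3.7); seetray()
E
```

```text
time: 11.05
tool_pos: [0.6299, -0.0563, 0.2325]
tool_rot: [0.516, -0.513, 0.482, -0.487]
contact_force: [0.4, -0.4, -1.3]
gripper_width: 0.189
t 11.05 tcp [ 0.6299 -0.0563  0.2325] jawdeg 3.5 j6 -0.27 y [ 0.008 -0.002 -1.   ] w 0.189 F [ 0.4 -0.4 -1.3]
twist 17.7 shift after twist cm [-27.95  16.35 -14.  ]  before twist [-30.88  16.35  -4.84]
tray ((507.88995361328125, 229.73495483398438), (152.41888427734375, 211.37892150878906), 75.76712799072266) 5689
```

View pics/s6.png

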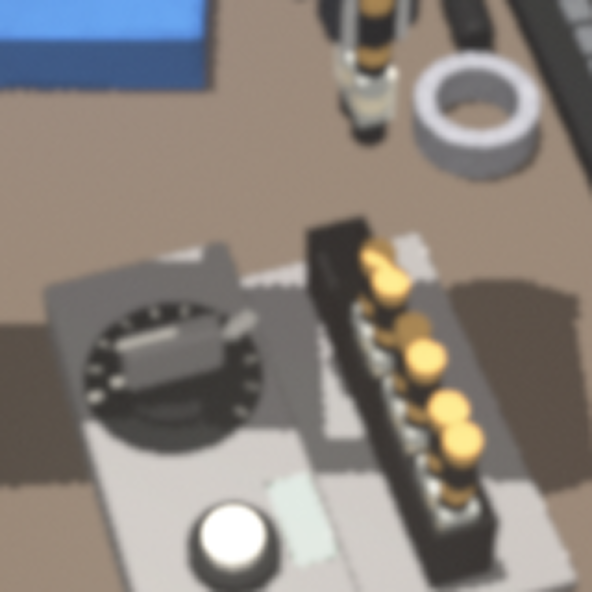

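```bash
python3 -m crank '[[[-1,0,0,0,9],[-1,0,0,0,8.7],[-1,-4.5,0,-2.3,0],[-1,-5.5,0,-2.8,0],[-1,-5.5,0,-2.8,0],[-1,-5.5,0,-2.8,0],[-1,-4.5,0,-2.2,0],[-1,-2.5,0,-1.1,0]]]'
python3 -m crank '[[[-1,0,0,0,0]]]'
python3 - <<'E'
from h import *
goto(tr(.05,.032,.068),TA)
seetray()
E
```

```text
time: 12.15
tool_pos: [0.5589, 0.252, 0.2241]
tool_rot: [0.433, -0.436, 0.558, -0.557]
contact_force: [0.4, -1.4, -2.0]
gripper_width: 0.192
time: 12.28
tool_pos: [0.5593, 0.2513, 0.2243]
tool_rot: [0.433, -0.437, 0.558, -0.557]
contact_force: [-0.2, 0.4, -0.3]
gripper_width: 0.189
t 12.28 tcp [0.5593 0.2513 0.2243] jawdeg -14.1 j6 0.55 y [-0.005 -0.001 -1.   ] w 0.189 F [-0.2  0.4 -0.3]
twist 0.2 shift after twist cm [ 0.08 15.63  0.61]  before twist [ 0.08 15.63  0.61]
tray ((500.0759582519531, 202.81954956054688), (100.8758544921875, 212.30470275878906), 78.31354522705078) 2114
tray ((499.3260498046875, 291.81781005859375), (86.7455825805664, 85.65446472167969), 16.52053451538086) 846
```

```bash
python3 -m crank '[[[-1,0,5,0.3,0],[-1,0,4.5,0.3,0],[-1,0,3,0,0],[-1,0,1.5,0,0],[-1,0,1,0,0],[-1,0,0.4,0,0],[-1,0,0,0,0]]]'
python3 - <<'E'
from h import *
goto(tr(.05,.032,.068),TA)
save("side","s7.png",(160,110,400,290),3.3)
E
```

```text
time: 13.2
tool_pos: [0.5676, 0.2485, 0.0742]
tool_rot: [-0.435, 0.434, -0.558, 0.558]
contact_force: [0.2, -0.0, -1.4]
gripper_width: 0.19
t 13.2 tcp [0.5676 0.2485 0.0742] jawdeg -14.3 j6 0.54 y [ 0.001  0.    -1.   ] w 0.19 F [ 0.2 -0.  -1.4]
twist -0.0 shift after twist cm [ 0.06  0.62 -0.33]  before twist [ 0.06  0.62 -0.33]
```

View pics/s7.png

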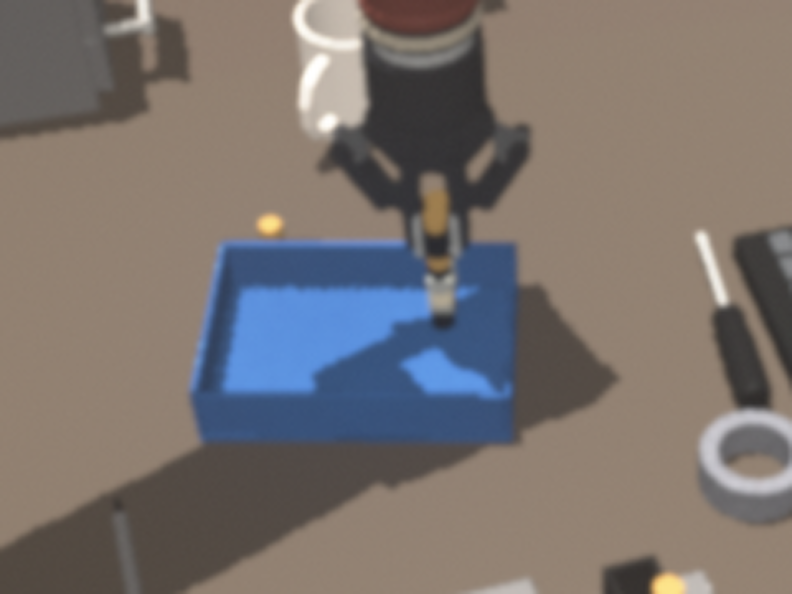

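```bash
python3 -m crank '[[[-1,0,0.3,0,0],[-1,0,0.2,0,0],[-1,0,0,0,0],[-1,0,0,0,0]]]'
python3 - <<'E'
from h import *
goto(tr(.05,.032,.068),TA)
E
python3 -m crank '[[[-0.5,0,0,0,0],[-0.3,0,0,0,0],[0,0,0,0,0],[0.4,0,0,0,0],[0.4,0,0,0,0],[0.4,0,-2,0,0],[0.4,0,-4,0,0],[0.4,0,-5,0,0]]]'
python3 -m crank '[[[1,0,-4,0,0],[1,0,0,0,0]]]'
python3 - <<'E'
from h import *
goto(ch(.05,.023,.2),3.8)
save("side","s8.png",(160,110,400,290),3.3)
E
```

```text
time: 13.75
tool_pos: [0.567, 0.2485, 0.0683]
tool_rot: [-0.434, 0.434, -0.558, 0.558]
contact_force: [-1.0, -0.7, -0.2]
gripper_width: 0.197
t 13.75 tcp [0.567  0.2485 0.0683] jawdeg -14.2 j6 0.54 y [ 0.  0. -1.] w 0.197 F [-1.  -0.7 -0.2]
twist -0.0 shift after twist cm [ 0.04  0.03 -0.26]  before twist [ 0.04  0.03 -0.26]
time: 14.75
tool_pos: [0.5665, 0.2483, 0.1798]
tool_rot: [0.434, -0.434, 0.558, -0.558]
contact_force: [0.6, 0.1, -0.1]
gripper_width: 0.7
time: 15.0
tool_pos: [0.5697, 0.2493, 0.2257]
tool_rot: [-0.438, 0.43, -0.557, 0.56]
contact_force: [-0.7, -0.0, 0.8]
gripper_width: 0.999
t 15.0 tcp [0.5697 0.2493 0.2257] jawdeg -14.2 j6 0.54 y [ 0.011  0.003 -1.   ] w 0.999 F [-0.7 -0.   0.8]
twist -18.0 shift after twist cm [35.44  2.52  3.65]  before twist [32.57  2.52 14.45]
```

View pics/s8.png

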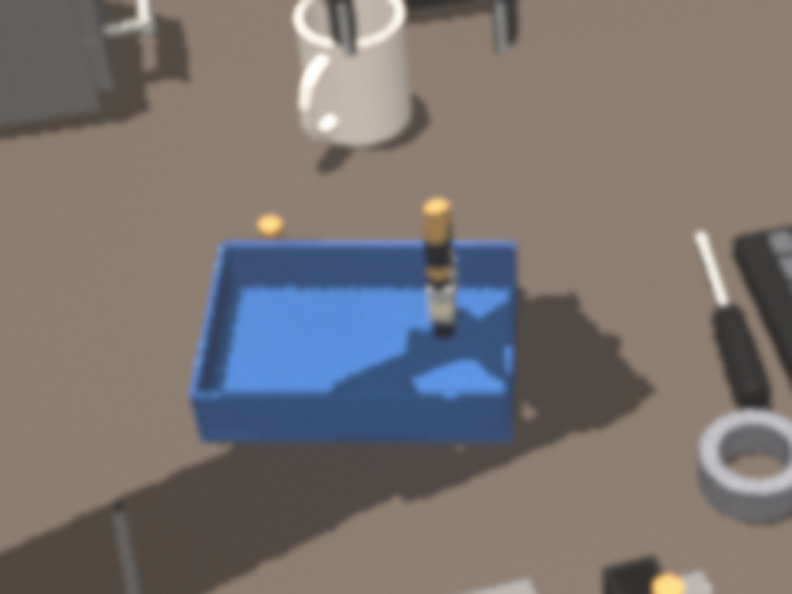

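The pack stands in the tray at crop (440,265). Next pack, second well.

```bash
python3 -m crank '[[[1,4.5,0,2,0],[1,5.5,0,2.5,0],[1,5.5,0,2.5,0],[1,5.5,0,2.5,0],[1,5.5,0,2.5,0],[1,4,0,1.7,0],[1,2,0,0.7,-9],[1,0,0,0,-9]]]'
python3 -m crank '[[[1,0,0,0,0],[1,0,0,0,0]]]'
python3 - <<'E'
from h import *
goto(ch(.05,.023,.076),3.8);seetray()
E
```

```text
time: 16.05
tool_pos: [0.6257, -0.1038, 0.2167]
tool_rot: [-0.516, 0.517, -0.484, 0.482]
contact_force: [-1.1, 0.3, -0.4]
gripper_width: 0.998
time: 16.3
tool_pos: [0.6261, -0.1016, 0.2175]
tool_rot: [-0.515, 0.516, -0.484, 0.483]
contact_force: [0.4, -0.4, 0.2]
gripper_width: 0.998
t 16.3 tcp [ 0.6261 -0.1016  0.2175] jawdeg 3.7 j6 -0.34 y [-0.001  0.    -1.   ] w 0.998 F [ 0.4 -0.4  0.2]
twist -0.1 shift after twist cm [ 0.06 14.15  0.39]  before twist [ 0.05 14.15  0.39]
tray ((507.9302062988281, 229.70672607421875), (152.50625610351562, 211.32994079589844), 75.7023696899414) 5535
```

```bash
python3 -m crank '[[[1,0.05,5,0.3,0],[1,0,4,0,0],[1,0,3,0,0],[1,0,2.2,0,0],[1,0,0,0,0],[1,0,0,0,0]]]'
python3 -m crank '[[[0.3,0,0,0,0],[-0.3,0,0,0,0],[-1,0,0,0,0],[-1,0,0,0,0],[-1,0,0,0,0],[-1,0,0,0,0],[-1,0,0,0,0]]]'
python3 -m crank '[[[-1,0,-1,0,0],[-1,0,-2,0,0],[-1,0,-4,0,0],[-1,0,-5,0,0],[-1,0,-3,0,0],[-1,0,0,0,0],[-1,0,0,0,0]]]'
python3 - <<'E'
from h import *
goto(tr(-.05,.032,.068),TA)
save("side","s9.png",(260,190,420,350),3.7); seetray()
E
```

```text
time: 17.1
tool_pos: [0.6306, -0.1025, 0.0779]
tool_rot: [0.516, -0.516, 0.483, -0.484]
contact_force: [-0.7, -0.5, -0.1]
gripper_width: 0.995
time: 17.98
tool_pos: [0.6297, -0.1024, 0.0766]
tool_rot: [0.516, -0.516, 0.483, -0.483]
contact_force: [-1.6, 0.1, 3.2]
gripper_width: 0.193
time: 18.85
tool_pos: [0.6289, -0.1021, 0.2251]
tool_rot: [-0.516, 0.516, -0.484, 0.483]
contact_force: [-0.0, 0.5, -2.1]
gripper_width: 0.192
t 18.85 tcp [ 0.6289 -0.1021  0.2251] jawdeg 3.8 j6 -0.34 y [-0.002  0.001 -1.   ] w 0.192 F [-0.   0.5 -2.1]
twist 18.0 shift after twist cm [-32.42  15.76 -24.86]  before twist [-38.51  15.76 -13.63]
tray ((507.84991455078125, 229.72720336914062), (152.50625610351562, 211.1640625), 75.7023696899414) 5535
```

View pics/s9.png

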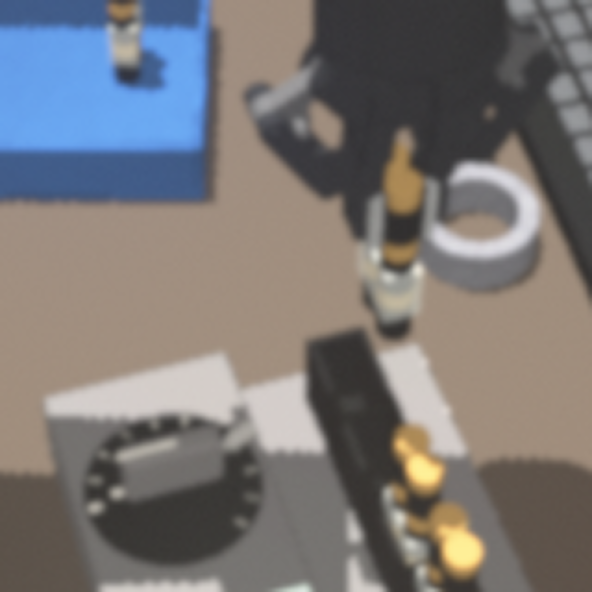

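```bash
python3 -m crank '[[[-1,0,0,0,9],[-1,0,0,0,9],[-1,-4.5,0,-3.4,0],[-1,-4.8,0,-3.7,0],[-1,-4.8,0,-3.7,0],[-1,-4.8,0,-3.7,0],[-1,-4.8,0,-3.7,0],[-1,-4.8,0,-3.7,0]]]'
python3 -m crank '[[[-1,-3,0,-2.3,0],[-1,-0.9,0,-0.6,0],[-1,0,0,0,0]]]'
python3 - <<'E'
from h import *
goto(tr(-.05,.032,.068),TA)
E
```

```text
time: 19.95
tool_pos: [0.4856, 0.2292, 0.2243]
tool_rot: [0.433, -0.435, 0.559, -0.558]
contact_force: [-0.5, 0.2, -0.8]
gripper_width: 0.189
time: 20.32
tool_pos: [0.4685, 0.2726, 0.225]
tool_rot: [0.434, -0.435, 0.558, -0.558]
contact_force: [0.3, -0.5, -0.3]
gripper_width: 0.189
t 20.32 tcp [0.4685 0.2726 0.225 ] jawdeg -14.2 j6 0.64 y [-0.002 -0.001 -1.   ] w 0.189 F [ 0.3 -0.5 -0.3]
twist 0.0 shift after twist cm [-0.07 15.7  -0.11]  before twist [-0.07 15.7  -0.11]
```

```bash
python3 -m crank '[[[-1,0,5,-0.1,0],[-1,0,4.5,0,0],[-1,0,3,0,0],[-1,0,1.5,0,0],[-1,0,1,0,0],[-1,0,0.6,0,0],[-1,0,0,0,0]]]'
python3 - <<'E'
from h import *
goto(tr(-.05,.032,.068),TA)
save("side","s10.png",(160,110,400,290),3.3)
E
```

```text
time: 21.2
tool_pos: [0.4685, 0.2731, 0.0709]
tool_rot: [-0.434, 0.434, -0.558, 0.558]
contact_force: [-0.0, -0.7, -1.6]
gripper_width: 0.191
t 21.2 tcp [0.4685 0.2731 0.0709] jawdeg -14.3 j6 0.64 y [ 0.001  0.    -1.   ] w 0.191 F [-0.  -0.7 -1.6]
twist -0.0 shift after twist cm [ 0.    0.29 -0.11]  before twist [ 0.    0.29 -0.11]
```

View pics/s10.png

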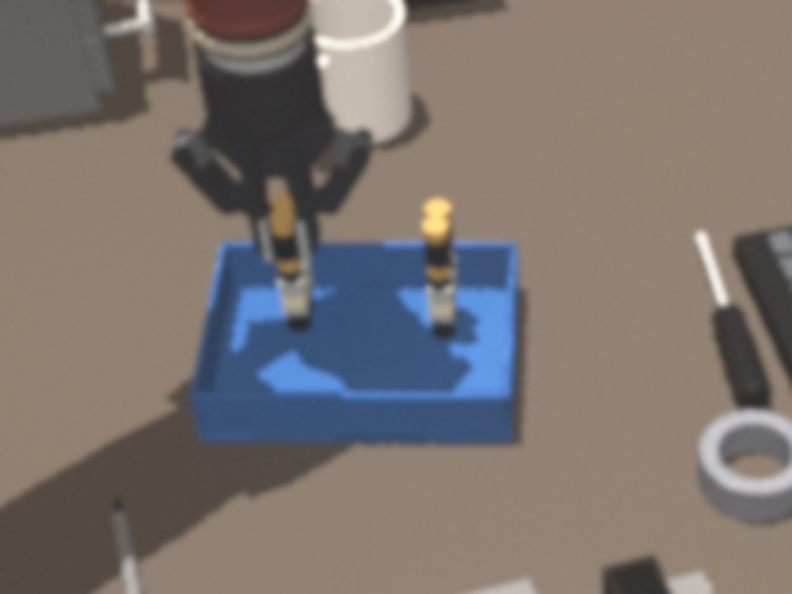

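```bash
python3 -m crank '[[[-1,0,0.3,0,0],[-1,0,0.15,0,0],[-1,0,0,0,0],[-1,0,0,0,0]]]'
python3 -m crank '[[[-0.5,0,0,0,0],[-0.3,0,0,0,0],[0,0,0,0,0],[0.4,0,0,0,0],[0.4,0,0,0,0],[0.4,0,-2,0,0],[0.4,0,-4,0,0],[0.4,0,-5,0,0]]]'
python3 -m crank '[[[1,0,-4,0,0],[1,0,0,0,0]]]'
python3 - <<'E'
from h import *
goto(ch(.05,-.023,.2),3.8)
save("side","s11.png",(160,110,400,290),3.3)
E
```

```text
time: 21.75
tool_pos: [0.468, 0.2731, 0.0659]
tool_rot: [-0.434, 0.434, -0.558, 0.558]
contact_force: [0.2, -0.6, -0.6]
gripper_width: 0.194
time: 22.75
tool_pos: [0.4675, 0.2728, 0.1774]
tool_rot: [0.434, -0.434, 0.558, -0.558]
contact_force: [0.7, 0.8, 0.6]
gripper_width: 0.699
time: 23.0
tool_pos: [0.4706, 0.2741, 0.2227]
tool_rot: [-0.438, 0.43, -0.557, 0.559]
contact_force: [0.7, 0.3, -0.2]
gripper_width: 1.003
t 23.0 tcp [0.4706 0.2741 0.2227] jawdeg -14.2 j6 0.64 y [ 0.01   0.004 -1.   ] w 1.003 F [ 0.7  0.3 -0.2]
twist -18.0 shift after twist cm [43.18  2.25 13.38]  before twist [36.91  2.25 26.09]
```

View pics/s11.png

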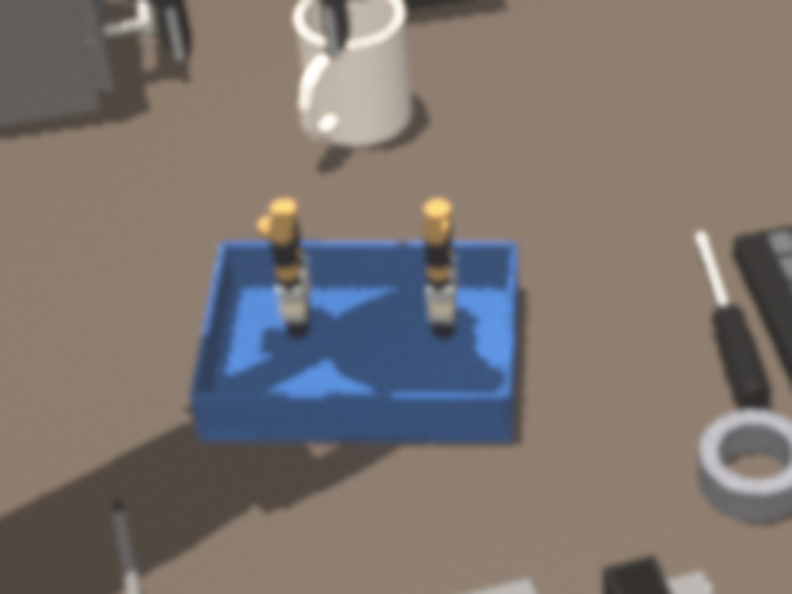

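Both packs stand. Next pack, third well.

```bash
python3 -m crank '[[[1,3.7,0,2.6,0],[1,5,0,3.5,0],[1,5,0,3.5,0],[1,5,0,3.5,0],[1,5,0,3.5,0],[1,5,0,3.5,0],[1,4.5,0,3.3,0],[1,3,0,2.2,0]]]'
python3 -m crank '[[[1,0.6,0,0.4,-9],[1,0,0,0,-9],[1,0,0,0,0],[1,0,0,0,0]]]'
python3 - <<'E'
from h import *
goto(ch(.05,-.023,.076),3.8);seetray()
E
```

```text
time: 24.05
tool_pos: [0.6267, -0.1432, 0.2142]
tool_rot: [0.433, -0.434, 0.559, -0.558]
contact_force: [-0.1, 0.5, 0.1]
gripper_width: 1.001
time: 24.55
tool_pos: [0.629, -0.1473, 0.2151]
tool_rot: [-0.515, 0.516, -0.484, 0.483]
contact_force: [0.0, 0.0, -1.1]
gripper_width: 1.002
t 24.55 tcp [ 0.629  -0.1473  0.2151] jawdeg 3.6 j6 -0.41 y [-0.001  0.    -1.   ] w 1.002 F [ 0.   0.  -1.1]
twist -0.2 shift after twist cm [ 0.07 13.91  0.41]  before twist [ 0.07 13.91  0.41]
tray ((507.9302062988281, 229.70672607421875), (152.50625610351562, 211.32994079589844), 75.7023696899414) 5370
```

```bash
python3 -m crank '[[[1,0.05,5,0.3,0],[1,0,4,0,0],[1,0,3,0,0],[1,0,1.9,0,0],[1,0,0,0,0],[1,0,0,0,0]]]'
python3 -m crank '[[[0.3,0,0,0,0],[-0.3,0,0,0,0],[-1,0,0,0,0],[-1,0,0,0,0],[-1,0,0,0,0],[-1,0,0,0,0],[-1,0,0,0,0]]]'
python3 -m crank '[[[-1,0,-1,0,0],[-1,0,-2,0,0],[-1,0,-4,0,0],[-1,0,-5,0,0],[-1,0,-3,0,0],[-1,0,0,0,0],[-1,0,0,0,0]]]'
python3 - <<'E'
from h import *
goto(tr(.05,-.032,.068),TA)
save("side","s12.png",(260,190,420,350),3.7); seetray()
E
```

```text
time: 25.35
tool_pos: [0.6335, -0.1483, 0.0785]
tool_rot: [0.516, -0.516, 0.483, -0.484]
contact_force: [-0.8, -0.1, 0.8]
gripper_width: 1.0
time: 26.22
tool_pos: [0.6325, -0.148, 0.077]
tool_rot: [0.516, -0.516, 0.483, -0.483]
contact_force: [0.0, -0.3, 2.2]
gripper_width: 0.195
time: 27.1
tool_pos: [0.6318, -0.1477, 0.2257]
tool_rot: [-0.516, 0.516, -0.484, 0.483]
contact_force: [0.4, -0.3, -2.2]
gripper_width: 0.197
t 27.1 tcp [ 0.6318 -0.1477  0.2257] jawdeg 3.8 j6 -0.41 y [-0.002  0.001 -1.   ] w 0.197 F [ 0.4 -0.3 -2.2]
twist 18.0 shift after twist cm [-30.37  15.8  -16.26]  before twist [-33.9   15.8   -6.09]
tray ((507.84991455078125, 229.72720336914062), (152.50625610351562, 211.1640625), 75.7023696899414) 5369
```

View pics/s12.png

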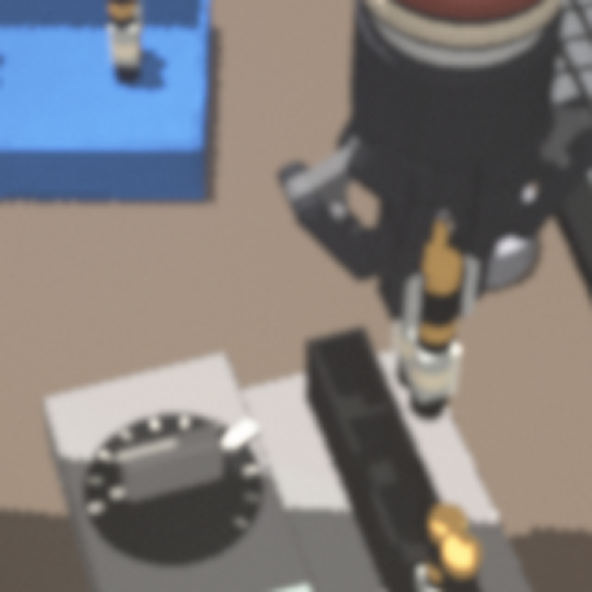

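```bash
python3 -m crank '[[[-1,0,0,0,9],[-1,0,0,0,9],[-1,-4.5,0,-2.4,0],[-1,-5.3,0,-2.8,0],[-1,-5.3,0,-2.8,0],[-1,-5.3,0,-2.8,0],[-1,-5.3,0,-2.8,0],[-1,-3.2,0,-1.8,0]]]'
python3 -m crank '[[[-1,-1.5,0,-0.8,0],[-1,0,0,0,0],[-1,0,0,0,0]]]'
python3 - <<'E'
from h import *
goto(tr(.05,-.032,.068),TA); seetray()
E
```

```text
time: 28.2
tool_pos: [0.5524, 0.1724, 0.2247]
tool_rot: [0.434, -0.436, 0.558, -0.557]
contact_force: [1.0, -0.9, -0.9]
gripper_width: 0.195
time: 28.58
tool_pos: [0.5505, 0.1853, 0.2263]
tool_rot: [-0.433, 0.434, -0.558, 0.558]
contact_force: [-0.2, -0.5, -0.2]
gripper_width: 0.188
t 28.57 tcp [0.5505 0.1853 0.2263] jawdeg -14.3 j6 0.45 y [-0.001 -0.001 -1.   ] w 0.188 F [-0.2 -0.5 -0.2]
twist -0.1 shift after twist cm [-0.1  15.83 -0.21]  before twist [-0.1  15.83 -0.21]
tray ((481.10040283203125, 214.74969482421875), (99.17901611328125, 113.87380981445312), 11.338789939880371) 1567
```

```bash
python3 -m crank '[[[-1,-0.1,5,-0.2,0],[-1,0,4.5,0,0],[-1,0,3,0,0],[-1,0,1.5,0,0],[-1,0,1,0,0],[-1,0,0.6,0,0],[-1,0,0,0,0]]]'
python3 - <<'E'
from h import *
goto(tr(.05,-.032,.068),TA)
save("side","s13.png",(160,110,400,290),3.3)
E
```

```text
time: 29.5
tool_pos: [0.549, 0.188, 0.0714]
tool_rot: [-0.434, 0.434, -0.558, 0.558]
contact_force: [-0.3, -0.5, -0.3]
gripper_width: 0.186
t 29.5 tcp [0.549  0.188  0.0714] jawdeg -14.3 j6 0.45 y [ 0.001  0.    -1.   ] w 0.186 F [-0.3 -0.5 -0.3]
twist -0.0 shift after twist cm [ 0.14  0.34 -0.01]  before twist [ 0.14  0.34 -0.01]
```

View pics/s13.png

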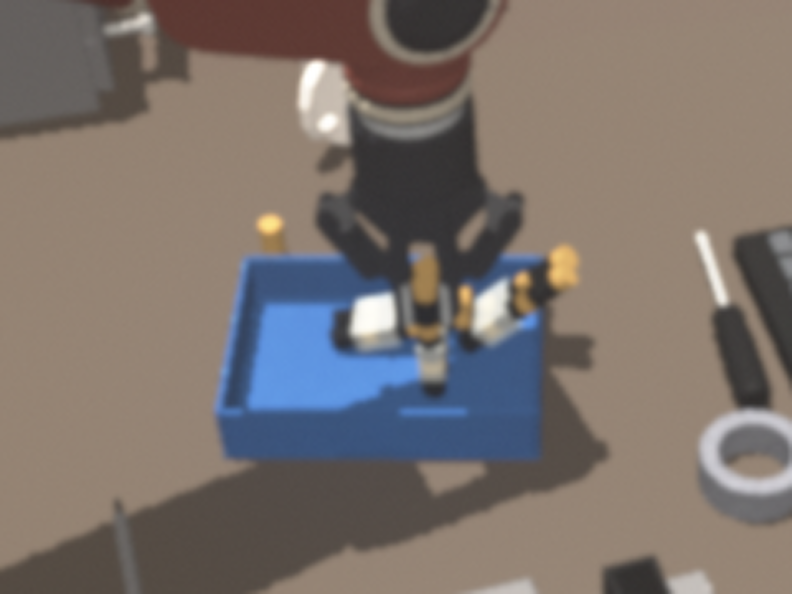

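The tray got knocked while I approached: its two packs fell (one lying around crop (375,325), one leaning on the right wall at (520,295)). I back up with the held pack and look again.

```bash
python3 -m crank '[[[-1,0,-3,0,0],[-1,0,-5,0,0],[-1,0,-5,0,0],[-1,5,-2,2,0],[-1,6,0,2,0],[-1,5,0,2,0],[-1,4,0,2,0],[-1,0,0,0,0]]]'
python3 - <<'E'
from h import *
goto(tr(.05,-.032,.068),TA);seetray()
save("side","s14.png",(180,130,380,280),4)
save("top","t14.png",(210,220,340,350),4.5)
E
```

```text
time: 30.55
tool_pos: [0.5775, -0.0275, 0.222]
tool_rot: [-0.433, 0.433, -0.558, 0.56]
contact_force: [-0.8, 1.3, -0.4]
gripper_width: 0.191
t 30.55 tcp [ 0.5775 -0.0275  0.222 ] jawdeg -14.5 j6 0.08 y [ 0.002 -0.001 -1.   ] w 0.191 F [-0.8  1.3 -0.4]
twist -0.3 shift after twist cm [-20.05  15.38  -8.1 ]  before twist [-20.02  15.38  -8.19]
tray ((522.29833984375, 210.3827667236328), (152.43397521972656, 211.36709594726562), 75.8811264038086) 4814
```

View pics/s14.png

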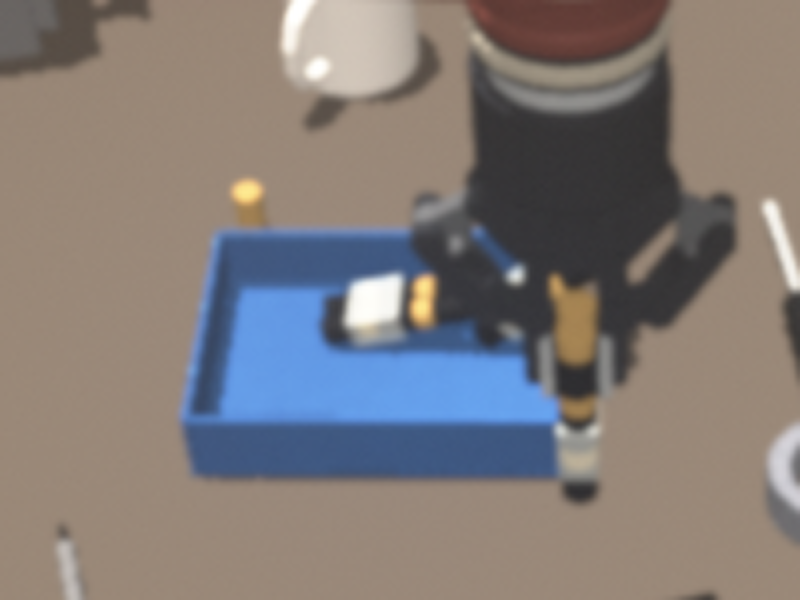

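View pics/t14.png

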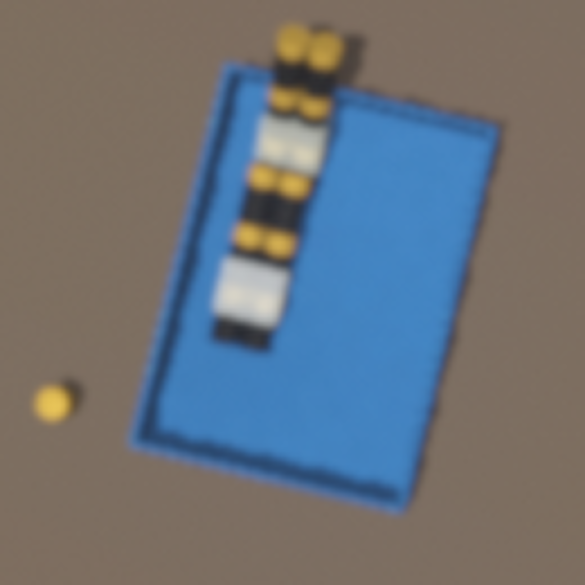

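Tray re-measured at (0.522, 0.210), −14.1°. Both packs are inside its walls in the +v half. I place the others in the free −v half.

```bash
sed -i 's/^TC=.*/TC=np.array([0.5223,0.2104]);TA=-14.2/' h.py
python3 - <<'E'
from h import *
goto(tr(.045,-.035,.0655),TA)
E
```

```text
t 30.7 tcp [ 0.5769 -0.0242  0.2214] jawdeg -14.2 j6 0.08 y [ 0.001  0.    -1.   ] w 0.197 F [ 0.3  0.9 -0.3]
twist -0.0 shift after twist cm [-17.89  15.59  -6.56]  before twist [-17.89  15.59  -6.57]
```

```bash
python3 -m crank '[[[-1,-4,0,-1.5,0],[-1,-5,0,-1.8,0],[-1,-5,0,-1.8,0],[-1,-2.9,0,-1.1,0],[-1,-1,0,-0.4,0],[-1,0,0,0,0],[-1,0,0,0,0]]]'
python3 - <<'E'
from h import *
goto(tr(.045,-.035,.0655),TA)
E
```

```text
time: 31.58
tool_pos: [0.557, 0.1643, 0.2208]
tool_rot: [-0.434, 0.434, -0.558, 0.558]
contact_force: [0.0, 0.0, -1.5]
gripper_width: 0.19
t 31.57 tcp [0.557  0.1643 0.2208] jawdeg -14.3 j6 0.41 y [ 0. -0. -1.] w 0.19 F [ 0.   0.  -1.5]
twist -0.1 shift after twist cm [-0.12 15.53  0.  ]  before twist [-0.12 15.53  0.  ]
```

```bash
python3 -m crank '[[[-1,-0.1,5,0,0],[-1,0,4.5,0,0],[-1,0,3,0,0],[-1,0,1.5,0,0],[-1,0,1,0,0],[-1,0,0.3,0,0],[-1,0,0,0,0]]]'
python3 - <<'E'
from h import *
goto(tr(.045,-.035,.0655),TA)
save("side","s15.png",(160,110,400,290),3.3)
E
```

```text
time: 32.45
tool_pos: [0.5579, 0.166, 0.0689]
tool_rot: [-0.435, 0.434, -0.558, 0.558]
contact_force: [-0.1, 0.9, -1.2]
gripper_width: 0.19
t 32.45 tcp [0.5579 0.166  0.0689] jawdeg -14.3 j6 0.41 y [ 0.002  0.    -1.   ] w 0.19 F [-0.1  0.9 -1.2]
twist -0.1 shift after twist cm [ 0.07  0.34 -0.04]  before twist [ 0.07  0.34 -0.04]
```

View pics/s15.png

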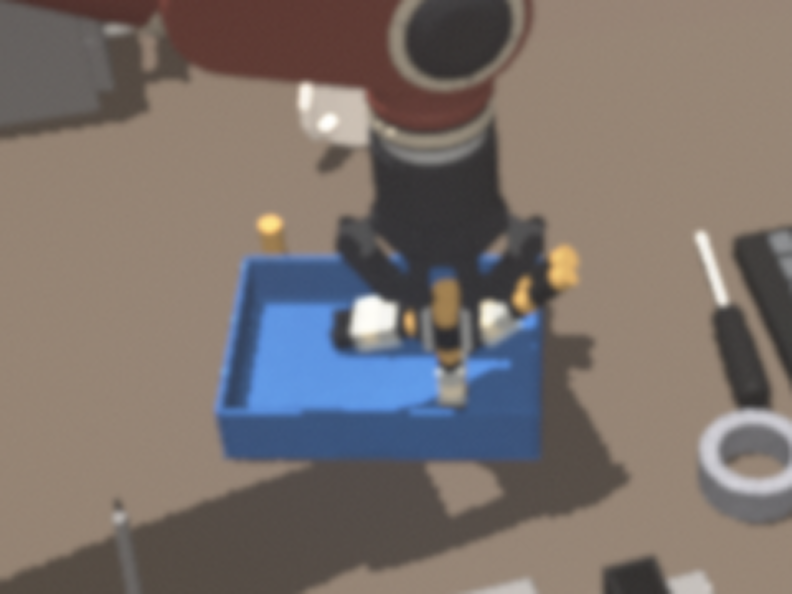

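```bash
python3 -m crank '[[[-1,0,0.2,0,0],[-1,0,0.15,0,0],[-1,0,0,0,0],[-1,0,0,0,0]]]'
python3 -m crank '[[[-0.5,0,0,0,0],[-0.3,0,0,0,0],[0,0,0,0,0],[0.3,0,0,0,0],[0.3,0,0,0,0],[0.3,0,-2,0,0],[0.3,0,-4,0,0],[0.3,0,-5,0,0]]]'
python3 -m crank '[[[1,0,-4,0,0],[1,0,0,0,0]]]'
python3 - <<'E'
from h import *
goto(ch(.05,-.069,.2),3.8)
save("side","s16.png",(160,110,400,290),3.3)
E
```

```text
time: 33.0
tool_pos: [0.5576, 0.1661, 0.065]
tool_rot: [-0.434, 0.434, -0.558, 0.558]
contact_force: [-1.3, -0.5, 2.6]
gripper_width: 0.19
time: 34.0
tool_pos: [0.5566, 0.1659, 0.1759]
tool_rot: [0.434, -0.434, 0.558, -0.558]
contact_force: [0.8, 0.4, 0.8]
gripper_width: 0.651
time: 34.25
tool_pos: [0.56, 0.1664, 0.2215]
tool_rot: [-0.438, 0.431, -0.556, 0.56]
contact_force: [0.2, -0.8, -0.0]
gripper_width: 1.002
t 34.25 tcp [0.56   0.1664 0.2215] jawdeg -14.2 j6 0.41 y [ 0.011  0.002 -1.   ] w 1.002 F [ 0.2 -0.8 -0. ]
twist -18.0 shift after twist cm [36.43  2.16  5.17]  before twist [33.04  2.16 16.2 ]
```

View pics/s16.png

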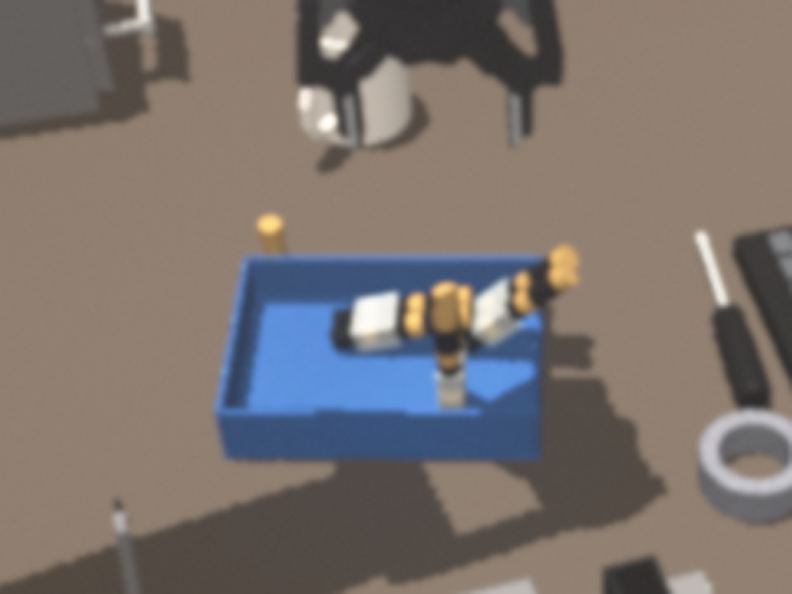

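Third pack stands. Now the fourth.

```bash
python3 -m crank '[[[1,4,0,2,0],[1,5.2,0,2.6,0],[1,5.2,0,2.6,0],[1,5.2,0,2.6,0],[1,5.2,0,2.6,0],[1,5,0,2.2,0],[1,3.2,0,1.6,0],[1,0,0,0,-9]]]'
python3 -m crank '[[[1,0,0,0,-9],[1,0,0,0,0],[1,0,0,0,0]]]'
python3 - <<'E'
from h import *
goto(ch(.05,-.069,.076),3.8);seetray()
E
```

```text
time: 35.3
tool_pos: [0.6322, -0.1964, 0.2125]
tool_rot: [0.476, -0.477, 0.523, -0.521]
contact_force: [-0.7, -0.1, 0.2]
gripper_width: 0.997
time: 35.67
tool_pos: [0.6326, -0.1935, 0.2136]
tool_rot: [-0.515, 0.516, -0.484, 0.483]
contact_force: [0.2, 0.0, -0.3]
gripper_width: 0.999
t 35.67 tcp [ 0.6326 -0.1935  0.2136] jawdeg 3.6 j6 -0.47 y [-0.001  0.001 -1.   ] w 0.999 F [ 0.2  0.  -0.3]
twist -0.2 shift after twist cm [ 0.04 13.76  0.35]  before twist [ 0.04 13.76  0.35]
tray ((522.3267822265625, 210.36947631835938), (152.43373107910156, 211.472900390625), 75.82683563232422) 4671
```

```bash
python3 -m crank '[[[1,0.05,5,0.3,0],[1,0,4,0,0],[1,0,3,0,0],[1,0,1.8,0,0],[1,0,0,0,0],[1,0,0,0,0]]]'
python3 -m crank '[[[0.3,0,0,0,0],[-0.3,0,0,0,0],[-1,0,0,0,0],[-1,0,0,0,0],[-1,0,0,0,0],[-1,0,0,0,0],[-1,0,0,0,0]]]'
python3 -m crank '[[[-1,0,-1,0,0],[-1,0,-2,0,0],[-1,0,-4,0,0],[-1,0,-5,0,0],[-1,0,-3,0,0],[-1,0,0,0,0],[-1,0,0,0,0]]]'
python3 - <<'E'
from h import *
goto(tr(-.05,-.035,.0655),TA)
save("side","s17.png",(260,190,420,350),3.7); seetray()
E
```

```text
time: 36.48
tool_pos: [0.6371, -0.1945, 0.0781]
tool_rot: [0.516, -0.516, 0.482, -0.484]
contact_force: [-0.4, -1.1, 0.8]
gripper_width: 0.997
time: 37.35
tool_pos: [0.6361, -0.1942, 0.0766]
tool_rot: [0.516, -0.516, 0.483, -0.483]
contact_force: [-0.5, 0.8, 2.1]
gripper_width: 0.189
time: 38.22
tool_pos: [0.6354, -0.1938, 0.2251]
tool_rot: [-0.516, 0.516, -0.484, 0.483]
contact_force: [-0.8, -0.1, -0.8]
gripper_width: 0.189
t 38.23 tcp [ 0.6354 -0.1938  0.2251] jawdeg 3.8 j6 -0.47 y [-0.002  0.001 -1.   ] w 0.189 F [-0.8 -0.1 -0.8]
twist 18.0 shift after twist cm [-32.91  16.01 -25.85]  before twist [-39.27  16.01 -14.45]
tray ((522.340087890625, 210.36611938476562), (152.43373107910156, 211.44544982910156), 75.82683563232422) 4672
```

View pics/s17.png

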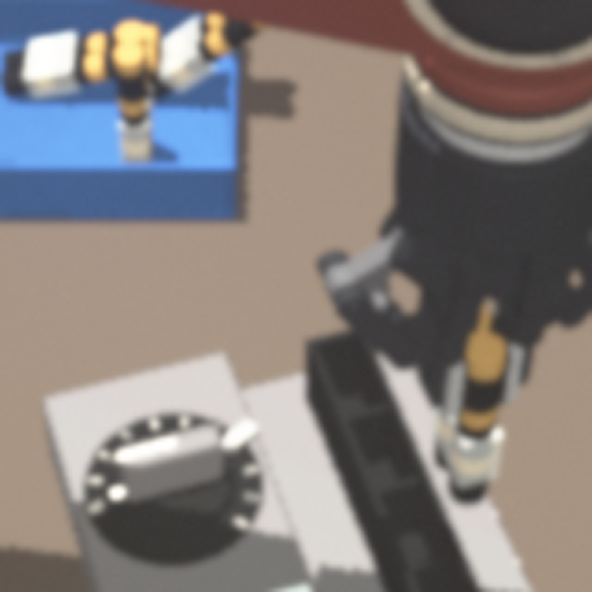

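```bash
python3 -m crank '[[[-1,0,0,0,9],[-1,0,0,0,9],[-1,-4.5,0,-3.5,0],[-1,-4.8,0,-3.8,0],[-1,-4.8,0,-3.8,0],[-1,-4.8,0,-3.8,0],[-1,-4.8,0,-3.8,0],[-1,-4.8,0,-3.8,0]]]'
python3 -m crank '[[[-1,-3.3,0,-2.5,0],[-1,-1.1,0,-0.8,0],[-1,0,0,0,0],[-1,0,0,0,0]]]'
python3 - <<'E'
from h import *
goto(tr(-.05,-.035,.0655),TA)
E
```

```text
time: 39.33
tool_pos: [0.4861, 0.139, 0.2244]
tool_rot: [0.433, -0.435, 0.559, -0.558]
contact_force: [0.6, 1.1, -1.0]
gripper_width: 0.194
time: 39.83
tool_pos: [0.4672, 0.1872, 0.2257]
tool_rot: [-0.433, 0.434, -0.558, 0.558]
contact_force: [0.4, -0.9, -0.9]
gripper_width: 0.19
t 39.83 tcp [0.4672 0.1872 0.2257] jawdeg -14.3 j6 0.48 y [-0.001 -0.001 -1.   ] w 0.19 F [ 0.4 -0.9 -0.9]
twist -0.1 shift after twist cm [-0.11 16.02 -0.22]  before twist [-0.11 16.02 -0.22]
```

```bash
python3 -m crank '[[[-1,-0.1,5,-0.2,0],[-1,0,4.5,0,0],[-1,0,3,0,0],[-1,0,1.5,0,0],[-1,0,1,0,0],[-1,0,0.6,0,0],[-1,0,0,0,0]]]'
python3 - <<'E'
from h import *
goto(tr(-.05,-.035,.0655),TA)
save("side","s18.png",(160,110,400,290),3.3)
E
```

```text
time: 40.7
tool_pos: [0.4657, 0.1898, 0.0708]
tool_rot: [-0.434, 0.434, -0.558, 0.558]
contact_force: [0.2, 0.8, 0.1]
gripper_width: 0.192
t 40.7 tcp [0.4657 0.1898 0.0708] jawdeg -14.3 j6 0.49 y [ 0.001  0.    -1.   ] w 0.192 F [0.2 0.8 0.1]
twist -0.1 shift after twist cm [ 0.11  0.53 -0.02]  before twist [ 0.11  0.53 -0.02]
```

View pics/s18.png

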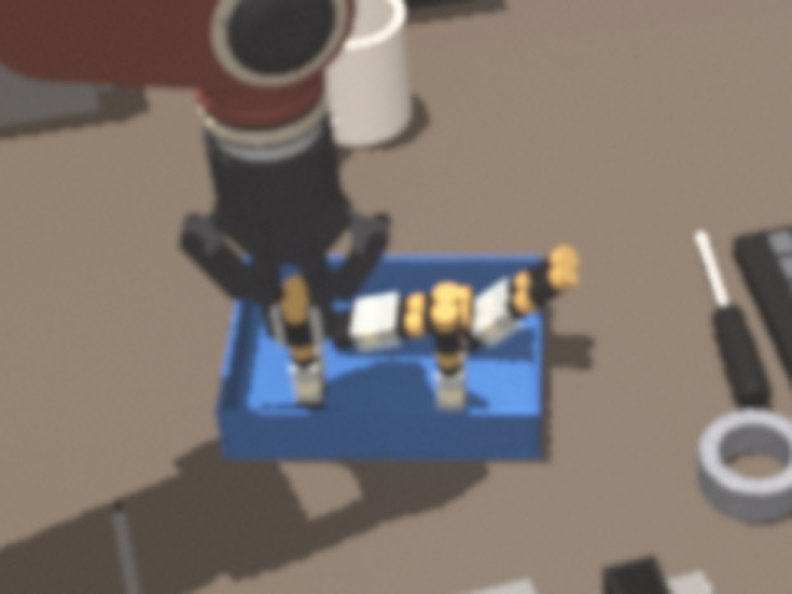

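```bash
python3 -m crank '[[[-1,0,0.3,0,0],[-1,0,0.25,0,0],[-1,0,0,0,0],[-1,0,0,0,0]]]'
python3 -m crank '[[[-0.5,0,0,0,0],[-0.3,0,0,0,0],[0,0,0,0,0],[0.3,0,0,0,0],[0.3,0,0,0,0],[0.3,0,-2,0,0],[0.3,0,-4,0,0],[0.3,0,-5,0,0]]]'
python3 -m crank '[[[1,0,-4,0,0],[1,4,0,4,0],[1,5,0,4,0],[1,5,0,3,0],[1,4,0,0,0],[1,0,0,0,0],[1,0,0,0,0]]]'
python3 - <<'E'
from h import *
goto(ch(-.055,.035,.16),94-.2);seetray()
save("side","s19.png",(180,130,420,310),3.3)
save("top","t19.png",(210,220,340,350),4.5)
E
```

```text
time: 41.25
tool_pos: [0.4652, 0.1898, 0.0648]
tool_rot: [0.434, -0.434, 0.558, -0.558]
contact_force: [-0.6, 0.0, -1.3]
gripper_width: 0.194
time: 42.25
tool_pos: [0.4642, 0.1895, 0.1747]
tool_rot: [0.433, -0.435, 0.559, -0.558]
contact_force: [0.6, -0.5, 0.8]
gripper_width: 0.649
time: 43.12
tool_pos: [0.5269, -0.01, 0.2148]
tool_rot: [0.434, -0.434, 0.558, -0.558]
contact_force: [0.5, -0.2, 0.4]
gripper_width: 0.999
t 43.12 tcp [ 0.5269 -0.01    0.2148] jawdeg -14.3 j6 0.09 y [ 0.  0. -1.] w 0.999 F [ 0.5 -0.2  0.4]
twist 71.9 shift after twist cm [0.83 5.47 8.65]  before twist [8.48 5.47 1.89]
tray ((522.29833984375, 210.3827667236328), (152.43397521972656, 211.36709594726562), 75.8811264038086) 4516
```

View pics/s19.png

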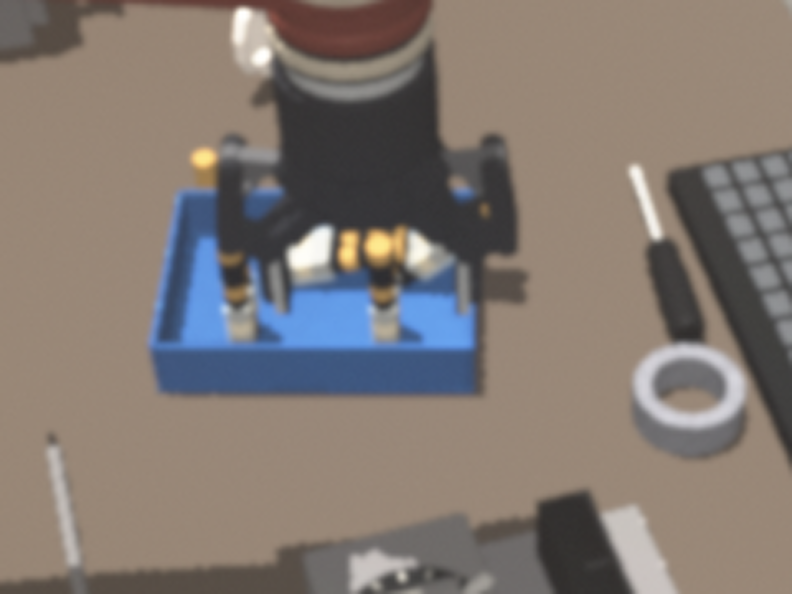

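View pics/t19.png

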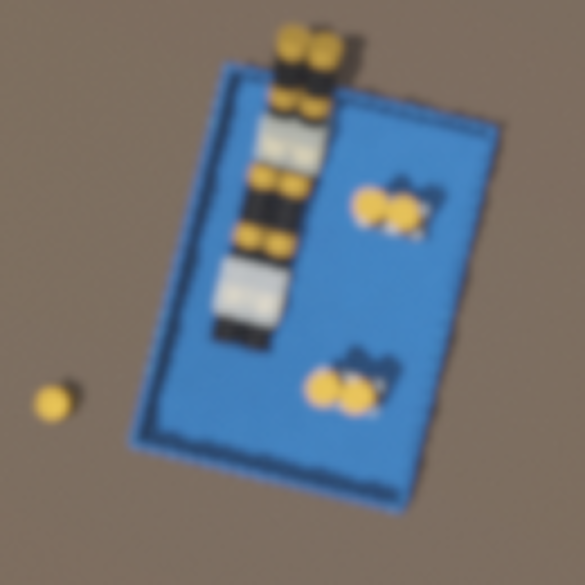

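Run:
```python
from h import *
from scipy.optimize import least_squares
s=grab_frame("side");t=grab_frame("top")
inv=lambda p:R.from_euler('z',-TA,degrees=True).apply(np.array(p)-[*TC,0])
for a,b in(((331.2,189.6),(278.4,230.4)),((160+520/3.3,110+292/3.3),(210+300/4.5,220+103/4.5)),((160+495/3.3,110+308/3.3),(210+292/4.5,220+142/4.5))):
    r=least_squares(lambda p:np.r_[proj(s,p)-a,proj(t,p)-b],[.6,.25,.06]);print(r.x.round(4),inv(r.x).round(4),r.cost)
```

```text
[0.6449 0.2102 0.0772] [0.1189 0.0299 0.0772] 0.025061355439684227
[0.6165 0.2169 0.0508] [0.0897 0.0294 0.0508] 0.2620581814808804
[0.5985 0.2226 0.0343] [0.0709 0.0305 0.0343] 0.0022429865132182376
```

All four packs are inside: the leaning one's middle is at about u=0.082, z=0.043 in the tray. Now to the dial.

```bash
python3 -m crank '[[[1,4.2,0,1,0],[1,4.2,0,0.9,0],[1,0,0,0,-10],[1,0,0,0,-10],[1,0,0,0,-10],[1,0,0,0,-10],[1,0,0,0,-10],[1,0,0,0,-10]]]'
python3 -m crank '[[[1,0,0,0,-10],[1,0,0,0,-10],[1,0,0,0,-10],[1,0,0,0,-10],[1,0,0,0,-8],[1,0,0,0,0],[1,0,0,0,0]]]'
python3 - <<'E'
from h import *
goto([.525,-.0955,.065],93.8)
save("side","s20.png",(260,220,420,380),3.7)
E
```

```text
time: 44.38
tool_pos: [0.5248, -0.0958, 0.2148]
tool_rot: [0.656, -0.656, 0.264, -0.264]
contact_force: [0.2, 0.4, -1.0]
gripper_width: 0.995
time: 45.25
tool_pos: [0.5247, -0.0961, 0.2148]
tool_rot: [-0.707, 0.707, 0.023, -0.023]
contact_force: [0.5, 0.6, -0.4]
gripper_width: 0.998
t 45.25 tcp [ 0.5247 -0.0961  0.2148] jawdeg 93.7 j6 -1.96 y [ 0.  0. -1.] w 0.998 F [ 0.5  0.6 -0.4]
twist -0.1 shift after twist cm [ 0.03 14.98  0.06]  before twist [ 0.03 14.98  0.06]
```

View pics/s20.png

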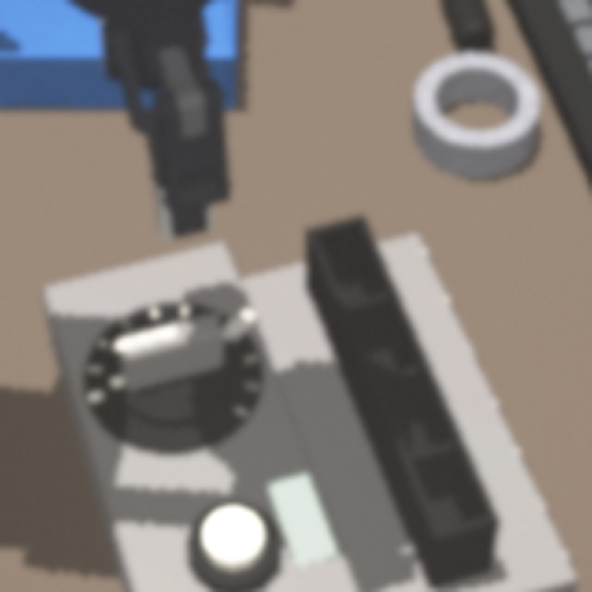

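```bash
python3 -m crank '[[[1,0,5,0,0],[1,0,4,0.06,0],[1,0,3,0,0],[1,0,1.8,0,0],[1,0,1,0,0],[1,0,0,0,0],[1,0,0,0,0]]]'
python3 -m crank '[[[0.3,0,0,0,0],[-0.2,0,0,0,0],[-0.6,0,0,0,0],[-1,0,0,0,0],[-1,0,0,0,0],[-1,0,0,0,0],[-1,0,0,0,0]]]'
python3 - <<'E'
from h import *
goto([.525,-.0955,.065],93.8); print(state()["ft_torque"])
E
```

```text
time: 46.18
tool_pos: [0.5256, -0.0962, 0.0682]
tool_rot: [-0.706, 0.707, 0.024, -0.022]
contact_force: [0.8, -0.2, 0.6]
gripper_width: 1.0
time: 47.05
tool_pos: [0.5246, -0.0961, 0.0671]
tool_rot: [-0.707, 0.707, 0.023, -0.023]
contact_force: [-1.4, -1.7, 3.1]
gripper_width: 0.15
t 47.05 tcp [ 0.5246 -0.0961  0.0671] jawdeg 93.8 j6 -1.96 y [-0. -0. -1.] w 0.15 F [-1.4 -1.7  3.1]
twist -0.0 shift after twist cm [0.04 0.21 0.05]  before twist [0.04 0.21 0.05]
[-0.11067077  0.31083191  0.02173022]
```

```bash
python3 -m crank '[[[-1,0,0,0,8],[-1,0,0,0,9],[-1,0,0,0,9],[-1,0,0,0,9],[-1,0,0,0,9],[-1,0,0,0,9],[-1,0,0,0,9],[-1,0,0,0,9]]]'
python3 -m crank '[[[-1,0,0,0,9],[-1,0,0,0,9],[-1,0,0,0,9],[-1,0,0,0,9],[-1,0,0,0,9],[-1,0,0,0,9],[-1,0,0,0,9],[-1,0,0,0,9]]]'
python3 -m crank '[[[-1,0,0,0,9],[-1,0,0,0,4],[-1,0,0,0,0],[-1,0,0,0,0]]]'
python3 - <<'E'
from h import *
goto([.525,-.0955,.065],93.8); print(state()["ft_torque"])
save("side","s21.png",(265,260,345,340),7.4)
save("top","t21.png",(375,245,445,310),8)
E
```

```text
time: 48.05
tool_pos: [0.525, -0.0955, 0.0671]
tool_rot: [0.588, -0.587, 0.393, -0.393]
contact_force: [0.2, 0.7, 2.1]
gripper_width: 0.148
time: 49.05
tool_pos: [0.5256, -0.0957, 0.0671]
tool_rot: [-0.245, 0.244, -0.663, 0.664]
contact_force: [2.4, 0.1, 0.3]
gripper_width: 0.149
time: 49.55
tool_pos: [0.5256, -0.0958, 0.0671]
tool_rot: [-0.171, 0.169, -0.686, 0.687]
contact_force: [7.2, -0.4, -0.4]
gripper_width: 0.148
t 49.55 tcp [ 0.5256 -0.0958  0.0671] jawdeg -62.2 j6 0.77 y [ 0.003  0.    -1.   ] w 0.148 F [ 7.2 -0.4 -0.4]
twist 24.0 shift after twist cm [ 0.06  0.21 -0.04]  before twist [ 0.04  0.21 -0.06]
[ 0.06010419 -0.87357786 -0.00637916]
```

View pics/s21.png

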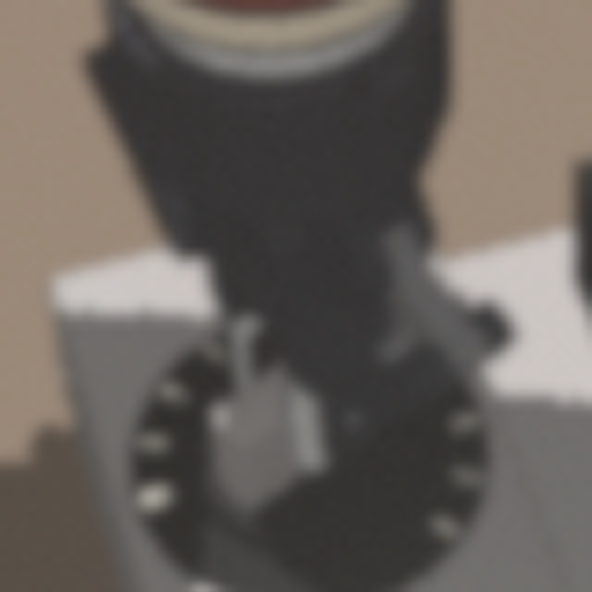

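View pics/t21.png

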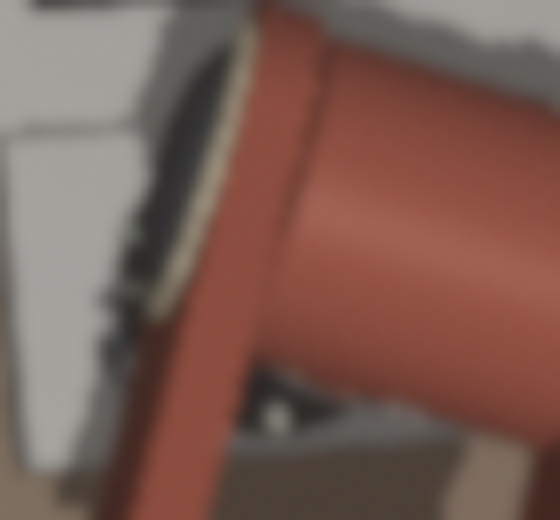

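```bash
python3 -m crank '[[[-0.5,0,0,0,0],[0,0,0,0,0],[0.6,0,0,0,0],[1,0,0,0,0],[1,0,-2,0,0],[1,0,-5,0,0],[1,0,-6,0,0],[1,0,0,0,0]]]'
python3 - <<'E'
from h import *
goto(ch(-.055,-.068,.16)+[-.1,-.12,0])
E
```

```text
time: 50.65
tool_pos: [0.528, -0.097, 0.2038]
tool_rot: [-0.173, 0.166, -0.684, 0.689]
contact_force: [0.3, -0.7, 0.2]
gripper_width: 1.003
t 50.65 tcp [ 0.528  -0.097   0.2038] jawdeg -62.2 j6 0.77 y [ 0.012 -0.004 -1.   ] w 1.003 F [ 0.3 -0.7  0.2]
twist 0 shift after twist cm [18.97  4.36 15.14]  before twist [18.97  4.36 15.14]
```

```bash
python3 -m crank '[[[1,4,-1,3,0],[1,5,-1,4,0],[1,5,0,4,0],[1,5,0,4,0],[1,3,0,2,0],[1,0,0,0,0]]]'
python3 - <<'E'
from h import *
goto(ch(-.055,-.068,.16))
save("side","s22.png",(275,280,345,340),8)
save("top","t22.png",(375,245,445,310),8)
E
```

```text
time: 51.4
tool_pos: [0.4096, -0.3454, 0.2152]
tool_rot: [0.168, -0.169, 0.687, -0.686]
contact_force: [-0.4, -0.2, 0.1]
gripper_width: 1.001
t 51.4 tcp [ 0.4096 -0.3454  0.2152] jawdeg -62.5 j6 0.25 y [-0.001  0.001 -1.   ] w 1.001 F [-0.4 -0.2  0.1]
twist 0 shift after twist cm [-17.52   5.52  -7.31]  before twist [-17.52   5.52  -7.31]
```

View pics/s22.png

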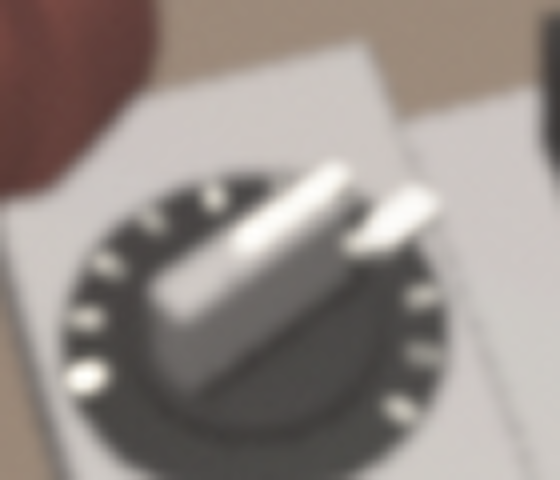

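View pics/t22.png

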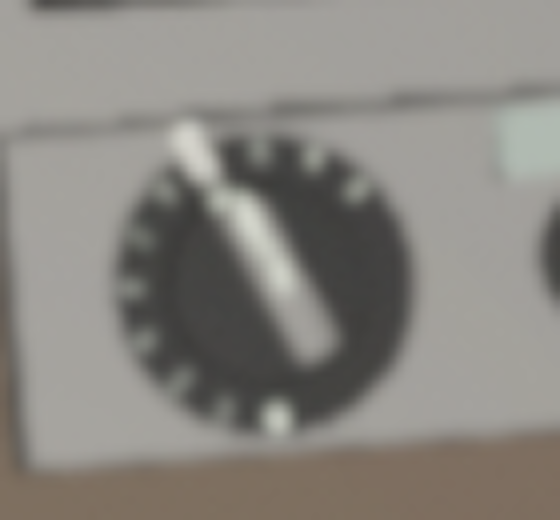

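Run:
```python
from h import *
import numpy as np
for n,o,dc,bar,cl in(("side",(275,280),[-.0008,-.0016],((345,172),(168,302)),((352,240),(430,200))),("top",(375,245),[.0008,.0016],((240,200),(318,352)),((210,182),(186,128)))):
    f=grab_frame(n);u=lambda p,z:unproj(f,o[0]+p[0]/8,o[1]+p[1]/8,z)[:2]
    ang=lambda d:np.degrees(np.arctan2(d[1],d[0]))
    b=[u(p,.088) for p in bar]; c=[u(p,.055) for p in cl]; D=ch(-.055,.035,0)[:2]+dc
    print(n,"bar",ang(b[0]-b[1]),"mid",(b[0]+b[1])/2,"D",D,"clip in/out from D",ang(c[0]-D),ang(c[1]-D),"from barmid",ang(c[0]-(b[0]+b[1])/2),ang(c[1]-(b[0]+b[1])/2),np.linalg.norm(c[0]-D))
```

```text
side bar 28.433699020367385 mid [ 0.52617631 -0.09602447] D [ 0.52350204 -0.09842073] clip in/out from D 34.16065794524625 27.878555044570945 from barmid 33.22561282573958 26.89203255660243 0.03304016673712531
top bar 25.932687523091573 mid [ 0.52611184 -0.0940141 ] D [ 0.52510204 -0.09522073] clip in/out from D 28.56272557847101 26.592905074955578 from barmid 27.553244223069843 25.876366289039936 0.03420776572915106
```

Pointer and clip agree within about 1.5° in both views (tolerance about 6°). Now the button, with shut fingers.

```bash
python3 - <<'E'
from h import *
goto([.5318,-.1985,.10])
E
python3 -m crank '[[[-1,-3.5,0,-1.5,0],[-1,-4.5,0,-1.9,0],[-1,-4.5,0,-1.9,0],[-1,-3.5,0,-1.4,0],[-1,-1.5,0,-0.6,0],[-1,0,0,0,0],[-1,0,0,0,0],[-1,0,0,0,0]]]'
python3 - <<'E'
from h import *
goto([.5318,-.1985,.08])
E
```

```text
t 51.6 tcp [ 0.4115 -0.3428  0.2158] jawdeg -62.2 j6 0.25 y [-0.     0.001 -1.   ] w 0.998 F [-0.1  0.2 -0. ]
twist 0 shift after twist cm [-17.38  11.59  -7.14]  before twist [-17.38  11.59  -7.14]
time: 52.6
tool_pos: [0.5315, -0.1987, 0.2165]
tool_rot: [-0.169, 0.169, -0.687, 0.687]
contact_force: [-0.1, 0.3, -0.2]
gripper_width: -0.002
t 52.6 tcp [ 0.5315 -0.1987  0.2165] jawdeg -62.3 j6 0.6 y [-0. -0. -1.] w -0.002 F [-0.1  0.3 -0.2]
twist 0 shift after twist cm [-4.000e-02  1.365e+01 -1.000e-02]  before twist [-4.000e-02  1.365e+01 -1.000e-02]
```

```bash
python3 -m crank '[[[-1,0,5,0,0],[-1,0,4,0,0],[-1,0,3,0,0],[-1,0,1.5,0,0],[-1,0,0.5,0,0],[-1,0,0,0,0],[-1,0,0,0,0]]]'
python3 - <<'E'
from h import *
goto([.5318,-.1985,.06]);save("side","s23.png",(265,270,405,390),5.5)
E
```

```text
time: 53.48
tool_pos: [0.5331, -0.1984, 0.0781]
tool_rot: [-0.17, 0.169, -0.686, 0.687]
contact_force: [0.5, 0.0, 1.0]
gripper_width: 0.0
t 53.48 tcp [ 0.5331 -0.1984  0.0781] jawdeg -62.2 j6 0.6 y [ 0.002 -0.001 -1.   ] w 0.0 F [0.5 0.  1. ]
twist 0 shift after twist cm [ 0.12  1.81 -0.05]  before twist [ 0.12  1.81 -0.05]
```

View pics/s23.png

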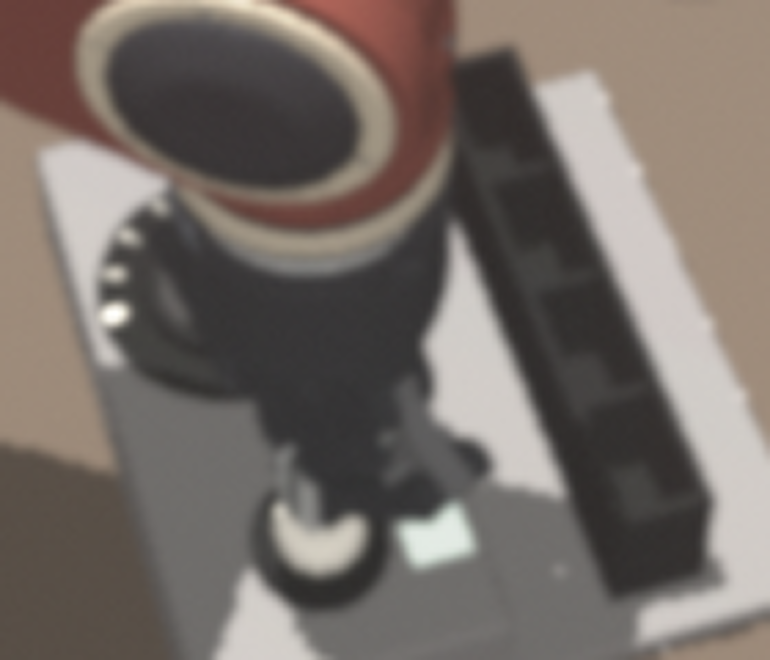

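```bash
python3 -m crank '[[[-1,0,0.6,0,0],[-1,0,0.4,0,0],[-1,0,0.2,0,0],[-1,0,0,0,0]]]'
python3 -m crank '[[[-1,0,0.2,0,0],[-1,0,0,0,0]]]'
python3 -m crank '[[[-1,0,0.2,0,0],[-1,0,0,0,0]]]'
```

```text
time: 54.02
tool_pos: [0.5329, -0.1982, 0.066]
tool_rot: [-0.17, 0.169, -0.686, 0.687]
contact_force: [0.0, 0.8, 7.6]
gripper_width: -0.002
time: 54.28
tool_pos: [0.5329, -0.1982, 0.0658]
tool_rot: [-0.17, 0.17, -0.686, 0.687]
contact_force: [-5.7, 2.5, 17.6]
gripper_width: -0.001
time: 54.52
tool_pos: [0.533, -0.1983, 0.0656]
tool_rot: [-0.17, 0.17, -0.686, 0.687]
contact_force: [-10.4, 5.5, 26.6]
gripper_width: 0.004
```

The button has bottomed (height held at 0.066, force well over 4 N). Lifting and moving away.

```bash
python3 -m crank '[[[-1,0,-1.5,0,0],[-1,0,-4,0,0],[-1,0,-5,0,0],[-1,4,-4,3,0],[-1,5,0,4,0],[-1,5,0,4,0],[-1,4,0,2,0],[-1,0,0,0,0]]]'
python3 -m crank '[[[-1,0,0,0,0],[-1,0,0,0,0],[-1,0,0,0,0],[-1,0,0,0,0]]]'
python3 - <<'E'
from h import *
goto([.5,-.4,.2]);save("side","s24.png",(170,90,430,400),1.9);save("top","t24.png",(150,215,480,340),2.4)
save("side","s25.png",(275,280,345,340),8)
E
```

```text
time: 55.52
tool_pos: [0.433, -0.3946, 0.2036]
tool_rot: [0.168, -0.168, 0.687, -0.686]
contact_force: [0.5, 0.4, 0.2]
gripper_width: 0.002
time: 56.02
tool_pos: [0.4355, -0.3922, 0.2045]
tool_rot: [-0.17, 0.17, -0.686, 0.686]
contact_force: [0.4, 0.2, -0.0]
gripper_width: 0.001
t 56.02 tcp [ 0.4355 -0.3922  0.2045] jawdeg -62.2 j6 0.23 y [ 0. -0. -1.] w 0.001 F [ 0.4  0.2 -0. ]
twist 0 shift after twist cm [-5.34  0.45  3.7 ]  before twist [-5.34  0.45  3.7 ]
```

View pics/s24.png

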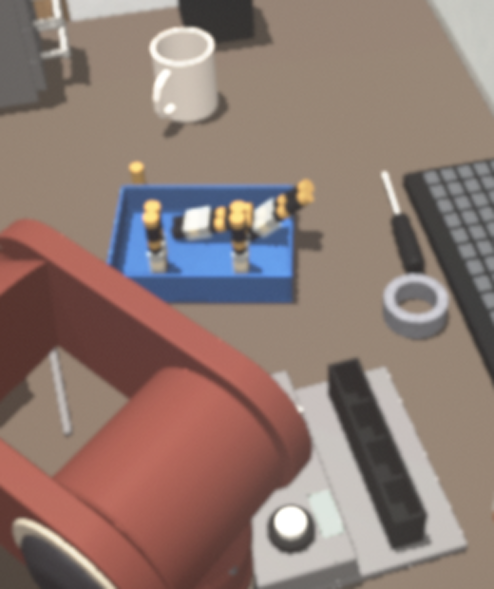

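View pics/t24.png

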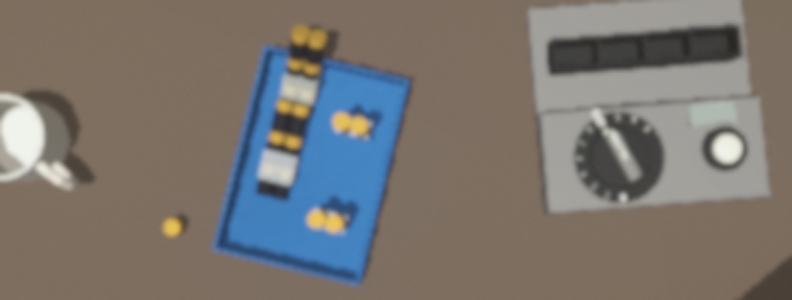

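View pics/s25.png

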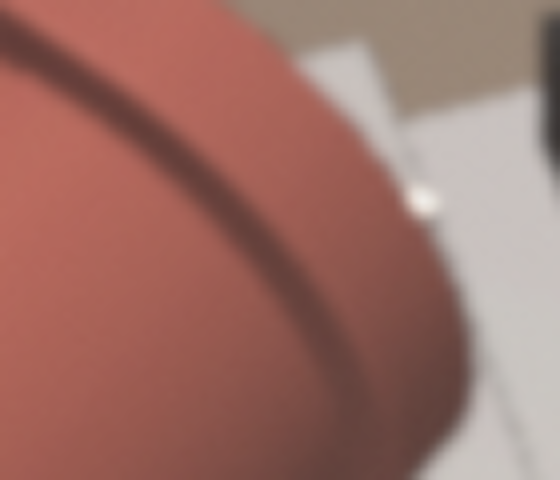

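Packs are in the tray, the bar lines up with the clip, the button is up, and the arm is touching nothing. Handing in.

```bash
python3 -c "
from plant import *
print(job_done())"
```

```text
the job is handed in; nothing more can be done
None
```

I finished the job and handed it in at about 56 s; no verdict was reported. I turned the dial off against its stop, put all four packs in the blue tray, turned the dial to the index clip, pressed the start button to its stop and let go.

- **Packs and tray:** The tray was knocked about 2.4 cm during the third trip, and the two packs already in it fell. One lies flat. The other leans over the tray's end wall with its top outside, but I measured its middle inside, at about x = 0.08 m and z = 0.04 m in the tray frame. The other two stand.
- **Trays:** There were two blue trays. I used the one whose measured size matched 210 x 150 mm.
- **Dial:** The pointer and clip agreed to about 1.5°, against a tolerance of about 6°. One side-view reading of the clip's inner corner gave 34° instead of about 28°. I put that down to having picked a corner, because the other readings agreed. After the button press only the top view could confirm the pointer, as the arm hid the dial in the side view.
- **Last checks:** The button had come back up, the mug was upright and the contact force was near zero.

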